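# Hook the dropped ring out from behind the wheel guard

## Task

The steel spacer ring of the pottery wheel has dropped into the drip trough, behind the fixed wire guard. Take the hooked rod from its rests, reach its hook in under the guard and down into the ring's hole, and draw the ring along the trough until you feel it home against both sides of the V-shaped stop; hold it there for a moment with a light pull of about 6 newtons, never forcing hook, trough or stop. Then lift the hook out, leaving the ring home, and lay the rod back on its rests as it was; do not touch the ring with the gripper, lift it out of the trough, or disturb the other things on the bench.

Things in the scene. Friction and masses are not known exactly. Their poses are not given: they have to be found in the camera images.
- trough: Fixed steel drip trough, open on top; wire guard and blue pottery wheel stand on one end of it. Origin: at bench level on its centre line; local +x runs along it from the V stop in under the guard to the wheel, z up. Floor top 3 mm above the bench, inner width 86 mm, side walls 18 mm high, trough from x = -152 to 172 mm; then the wheel, 95 to 215 mm high.
- guard_front (a point): Middle of the foot of the guard's front gateway, at bench level, 40 mm along the trough's +x from its origin. The gateway is 98 mm wide and 112 mm high, clear. Behind it to x = 170 mm the fixed wire guard roofs the trough: cross bars 26 mm apart at 115 mm height, bars along both sides at 65 and 115 mm.
- vstop: V-shaped stop of steel plate, 20 mm high, on the trough floor near its unguarded end, open towards the guard (+x as the trough's), faces at 45 degrees; too stiffly clamped to move. With the V in mid adjustment the ring's centre is at this origin (trough floor level) when home, the apex 45 mm behind (-x). The V is clamped up to 14 mm either way of that along x, not measured: feel for it.
- ring: Loose steel spacer ring lying flat in the trough behind the guard: outside diameter 64 mm, hole 40 mm, 14 mm thick, 0.13 to 0.25 kg. Origin: centre of its underside, z up.
- rests: Fixed wooden rest: base 150 x 70 mm, two cross supports 10 mm thick, 60 mm either side of the origin along local x, tops 54 mm above the bench, each with two flared prongs to 72 mm that leave 32 mm at the bottom for the handle. Between the supports the handle is free to grip. Origin: under its centre at bench level; the rod lies along local x, hook to +x.
- rod: Loose hooked rod, 0.14 kg. Wooden handle 150 mm long (local x), 18 mm wide (y), 24 mm high (z). Origin: centre of the handle, 66 mm above the bench when on the rests; x along the rod towards the hook, z up. A steel shaft, 8 mm thick, goes on to x = 200 mm, then turns straight down as the hook. Centre of mass about 35 mm from the origin towards the hook.
- rod_tip (a point): Lower end of the rod's hook (8 mm diameter, rounded), at (200, 0, -54) mm in the rod's frame.
- jar: Bystander: closed glaze jar, 64 mm diameter, 85 mm high, standing on the bench; origin under its centre.
- mug: Bystander: white mug, 76 mm diameter, 85 mm high, with a handle; origin under its centre.
- bowl: Bystander: small terracotta bowl, 80 mm across, 45 mm high; origin under its centre.
Things that resemble listed ones, but are neither listed nor needed, are in the scene too. Of the things shaped like the ring, the steel one is meant.

How it is judged (in metres and radians):
On the way, in this order (a step that is already met when the one before it is completed fails the run):
1. the hook is down in the ring's hole, behind the guard (horizontal distance between rod_tip and ring below 0.02 m and z of rod_tip in the frame of ring below 0.012 m and x of ring in the frame of trough above 0.05 m), for 0.1 s.
2. the hook draws the ring home in the V stop and presses it there (over 3 N on the stop) (x of ring in the frame of vstop between -0.017 and 0.017 m and y of ring in the frame of vstop between -0.0035 and 0.0035 m and contact force between ring and vstop above 3 N and contact force between rod and ring above 1 N), for 0.15 s.
At the end, for the whole second after the job is handed in: The ring lies flat and still in the V, its centre within 3.5 mm of the trough's middle line and within 17 mm of the stop's origin along it (the V is clamped within 14 mm of it); the rod lies still and level on its rests, hook forward, within 25 mm and 0.2 rad of their middle (x of ring in the frame of vstop between -0.017 and 0.017 m and y of ring in the frame of vstop between -0.0035 and 0.0035 m and angle between ring's own z axis and vertical below 0.05 rad and linear speed of each of ring, rod below 0.01 m/s and horizontal distance between rod and rests below 0.025 m and angle between the x axis of rod and the x axis of rests, either way round below 0.2 rad and height (world z) of rod between 0.058 and 0.074 m and angle between rod's own z axis and vertical below 0.15 rad); the robot touches nothing.
It fails at once if the ring is pressed on the V stop with more than 14 N (contact force between ring and vstop above 14 N).
It fails at once if the rod presses the trough or guard with more than 15 N, or the arm or gripper strikes them (contact force between rod and trough above 15 N or contact force between trough and the arm above 5 N or contact force between trough and the fingers above 5 N).
It fails at once if the gripper touches the ring (contact force between ring and the fingers above 0.5 N).
It fails at once if the ring is lifted out of the trough (z of ring in the frame of trough above 0.03 m).
It fails at once if the jar, mug or bowl is moved by more than 30 mm (distance of any of jar, mug, bowl from where it was at the start of the episode above 0.03 m).
It also fails if it takes over 58 s, if anything falls off the work surface, if the arm or the gripper's body presses on something with over 40 N, if the wrist force passes 120 N, or if a joint passes its speed limit or range.

## Robot

A 7-joint arm with a two-finger parallel gripper is mounted at the origin on the work surface. World frame = base frame: x ahead of the robot, y to its left, z up, the work surface at z = 0. Lengths are in mm, angles in rad, forces in N, time in s.
With the tool pointing down it reaches from about 350 to 900 mm from the base axis. Payload 19.9 kg.
Tool frame: the origin (TCP) lies at the very end of the fingers, on their centre line; the grasp point (between the pads) lies 19 mm behind it; x points along the fingers, z is the direction in which the jaws open and shut, and the axes are right-handed (so a half turn about x gives the same grasp; the last joint's range is limited). The gripper opens to 94 mm and grips with 3 to 60 N. Pads are 16 mm wide; open, the fingers measure 119 mm over their backs; the gripper's body (75 mm by 177 mm) begins 78 mm behind the grasp point.
Start: joints at [-1.351, 0.417, -0.01, 1.614, 0.005, 1.111, -0.053], TCP at [161.15, 603.843, 172.325] pointing down, gripper open.
Joint ranges: [-2.81, 2.81], [-0.39, 2.02], [-1.27, 1.25], [0.06, 2.57], [-1.19, 4.33], [0.19, 2], [-2.82, 2.82]. Speed limits (rad/s): [1.89, 1.89, 2.39, 2.39, 3.01, 3.01, 3.01].

## Interface

Orientations are given as a unit quaternion [w, x, y, z].
In Python, from station import robot gives the robot as it stands.
- The arm moves only by the tool servo_tool, never from a script. Its argument "rows" is a list of rows, each a list of 6 numbers: the shift along the tool's x, y, z in m, then the turn, a rotation vector about the tool's x, y, z in rad. A call has 1 to 8 rows; each row shifts and turns the commanded pose from where the row before left it, along the tool's axes as they then stand; what a row does not reach is not made up. A row lasts 1/8 s, in which the tool goes at most 62.5 mm and 10.7 degrees, less where a joint would pass 70% of its speed; a pose out of reach is approached as far as the arm can. A call with a gripper value outside its range is refused whole. "fingers" is the closure, from 0 (fully open) to 1 (shut), set as the call begins (left out, the last holds). The fingers move at their own pace and stop on an object; the grip force is fixed at half the most. Time passes only in rows, so rows that do not move let the fingers close. It gives the time, the measured TCP pose, the force and the opening at its end, in the units of the state.
- robot.state(): the state, without advancing time (a new reading comes with each control period).
- robot.grab_frame(name): name is "side" or "top"; returns a dict with "image" (384x512x3 uint8, blue, green, red), "fx", "fy", "cx", "cy" (pixels), "R" (3x3) and "t" (3): a world point X has camera coordinates R X + t. Camera axes: x right, y down, z forward; pixel columns grow to the right and rows downward; lengths in mm; the calibration is good to about 2 mm. A picture is of the moment at which its call begins. There is no depth.
- robot.job_done(): hands the job in, once; it reports no verdict.
Trained networks look in the newest picture that a camera, given by its name, has taken for a name from the list of things; names that differ only in an ending like _2 or _b are one class to them, and where a whole thing is asked for, a point or a joint stands for the part that bears it (a point fixed in the world has none). Each returns a list of dicts, best first, with "p" (0 to 1); they miss things now and then, are a little off and sometimes report something else, mostly with a low value. They report only what shows in the picture. A call takes as long as a camera call. They do not tell look-alikes from the thing itself.
- robot.recognise(camera, label): "rect" ([left, top, right, bottom] in pixels, round what is visible of it).
The state is a dict: "time_s": time; "q": joint angles; "joint_velocities": joint speeds; "joint_efforts": joint torques, N m; "tool_pos": TCP position; "eef_rot": TCP orientation; "ft_force": force on the tool from outside, world axes, zero at the start; "moment": the same for the moment, N m; "opening": finger opening in mm.
Only numpy, scipy, OpenCV 4.12 (cv2) and the standard library are available. Lean on these libraries where they do the work, as an engineer would, in place of code of your own. Each camera call takes 0.05 s, during which the arm holds its last target.

## Working session

There is one attempt and no reset: what is moved stays moved. The work goes in short steps, Python scripts to look and compute and a tool call to move; the robot and the scene stay as the last step left them, time stands still between calls to the robot, and variables do not carry over. Pictures are saved under pics/ and viewed, and the job is handed in when it is done.

Besides the shell and the picture viewer there is one more tool, called after "Request:" by a JSON object that holds its "op" and its "data", one argument or row to a line. servo_tool: Moves the arm, as the interface text tells. Its arguments: {"type":"object","properties":{"rows":{"type":"array"},"fingers":{"type":"number"}},"required":["rows"]}

```bash
ls; mkdir -p pics; python3 - <<'E'
from station import robot
import cv2
s=robot.state(); print(s)
for n in ("side","top"):
    f=robot.grab_frame(n); cv2.imwrite(f"pics/{n}0.png",f["image"]); print(n,f["fx"],f["fy"],f["cx"],f["cy"],f["R"],f["t"])
    for l in ("trough","vstop","ring","rests","rod","rod_tip","jar","mug","bowl"):
        try: print(l,[(d["rect"],round(d["p"],2)) for d in robot.recognise(n,l)])
        except Exception as e: print(l,e)
E
```

```text
pics
{'time_s': 0.0, 'q': array([-1.35152538,  0.41798975, -0.01031811,  1.61416703,  0.00467447,
        1.11070736, -0.05298536]), 'joint_velocities': array([ 0.00039395,  0.00165624,  0.00047532, -0.00062275,  0.0001891 ,
       -0.00053177, -0.00068392]), 'joint_efforts': array([-8.87113347e-04, -8.51256251e+01,  6.38490971e-01, -4.25981033e+01,
       -4.88914351e-02,  1.86328206e-02,  1.11725333e-04]), 'tool_pos': array([161.03061269, 603.46214656, 171.718401  ]), 'eef_rot': array([ 0.56042294, -0.43104089,  0.56109414,  0.43046864]), 'ft_force': array([1.05560245, 0.73402805, 0.08473132]), 'moment': array([ 0.02855437, -0.05060058, -0.07078168]), 'opening': 94.16058525181906}
side 449.7106640012197 449.7106640012197 254.94053812042205 196.61831214642544 [[ 9.24097795e-01 -3.82155427e-01 -7.02978921e-04]
 [-3.00289998e-01 -7.24997133e-01 -6.19842782e-01]
 [ 2.36366625e-01  5.73006446e-01 -7.84725705e-01]] [-530.21884033  208.88789038  934.03209738]
trough [([128.5, 0.0, 252.0, 216.5], 0.85)]
vstop [([205.2, 175.2, 246.3, 205.8], 0.74), ([347.0, 229.8, 386.0, 261.6], 0.32)]
ring
[... 500 characters left out ...]
9383625  0.01338693 -0.11004681]
 [ 0.10997413 -0.00605157 -0.99391603]] [  10.86986721  594.64474401 1387.69031928]
trough [([0.0, 152.7, 247.4, 245.6], 0.96)]
vstop [([218.7, 196.2, 240.5, 230.6], 0.69)]
ring [([148.9, 263.9, 161.2, 282.3], 0.81), ([157.2, 157.7, 180.2, 178.8], 0.72), ([171.3, 243.8, 193.3, 263.1], 0.7), ([154.1, 197.7, 171.7, 219.0], 0.58)]
rests [([354.2, 204.3, 383.6, 256.1], 0.88), ([355.6, 164.7, 381.8, 256.7], 0.46)]
rod [([190.5, 110.2, 223.3, 142.5], 0.3)]
rod_tip [([356.1, 160.2, 382.4, 258.5], 0.92)]
jar [([273.4, 116.6, 292.5, 138.2], 0.87), ([0.6, 153.3, 245.2, 249.5], 0.53)]
mug [([192.6, 108.6, 223.0, 143.8], 0.89)]
bowl [([306.5, 123.6, 335.2, 151.8], 0.87)]
```

View pics/side0.png

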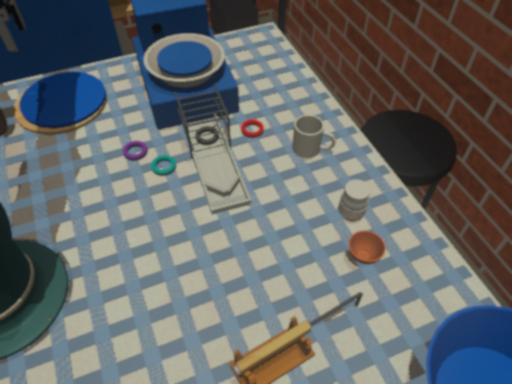

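View pics/top0.png

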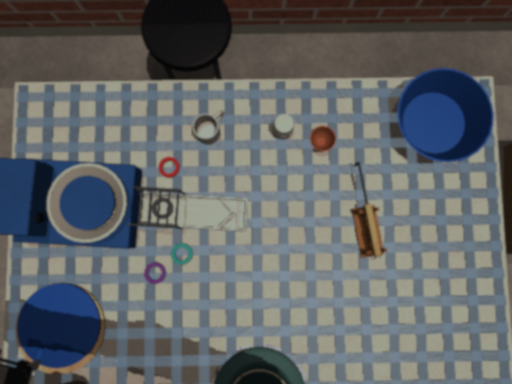

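```bash
python3 - <<'E'
import cv2
t=cv2.imread("pics/top0.png");s=cv2.imread("pics/side0.png")
cv2.imwrite("pics/topc.png",cv2.resize(t[140:280,60:260],None,fx=4,fy=4,interpolation=cv2.INTER_CUBIC))
cv2.imwrite("pics/toprod.png",cv2.resize(t[150:270,330:410],None,fx=5,fy=5,interpolation=cv2.INTER_CUBIC))
cv2.imwrite("pics/sidec.png",cv2.resize(s[60:220,110:270],None,fx=3.7,fy=3.7,interpolation=cv2.INTER_CUBIC))
cv2.imwrite("pics/siderod.png",cv2.resize(s[280:384,220:370],None,fx=5,fy=5,interpolation=cv2.INTER_CUBIC))
E
```

```text
(no output)
```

View pics/topc.png

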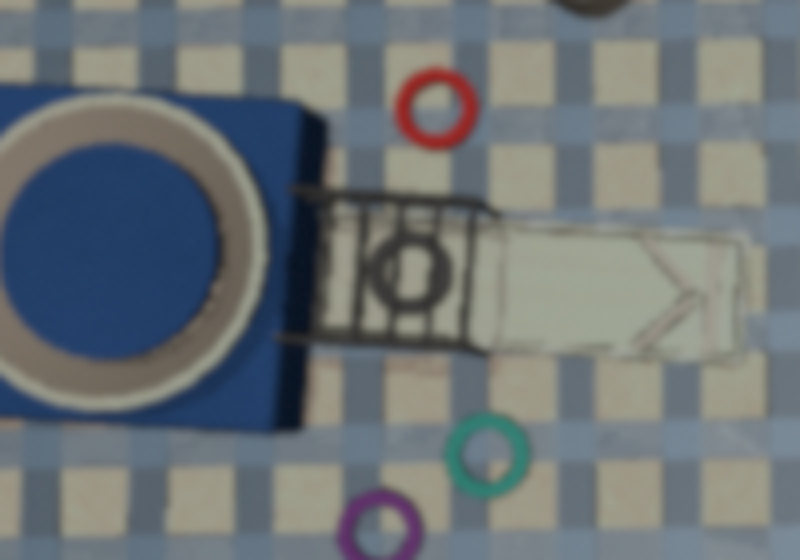

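View pics/toprod.png

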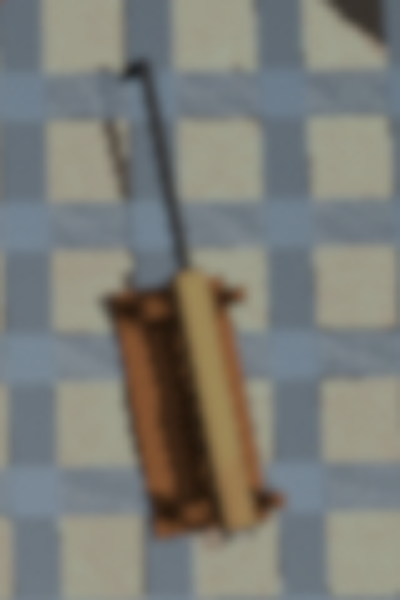

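View pics/sidec.png

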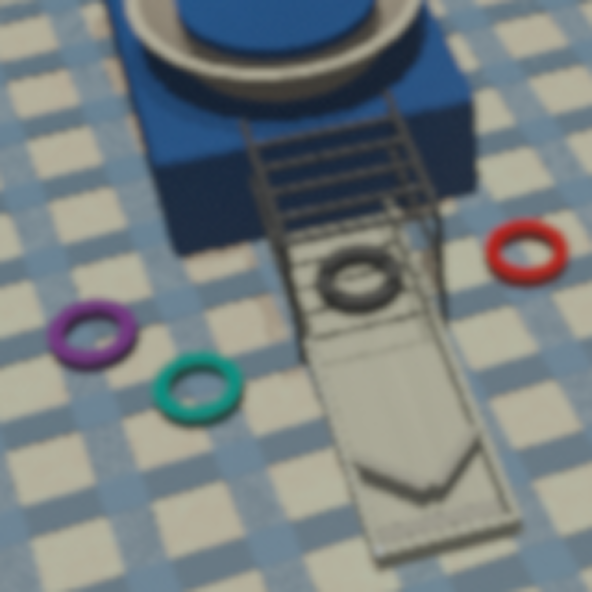

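View pics/siderod.png

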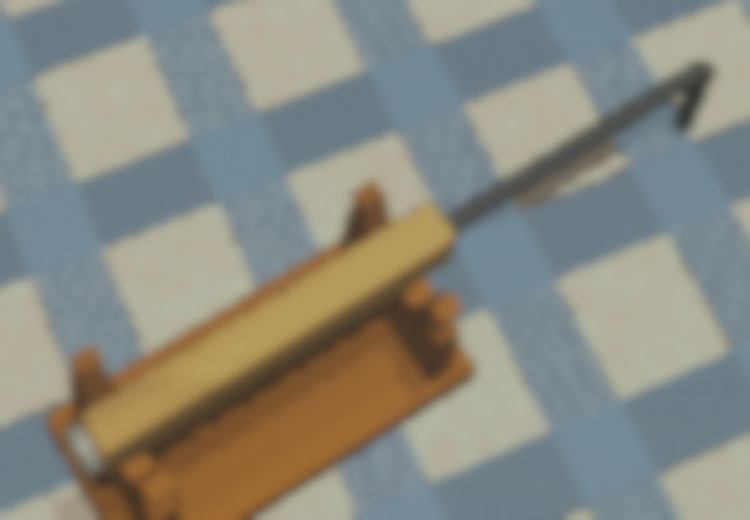

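The gray ring behind the guard, at top (162,208) and side (207,135), is the steel one. The look-alikes are red (169,167), teal (182,253) and purple (155,272) in the top view, and all three lie loose on the bench. The rod is on its rests at top (368,230), with the hook tip near (355,165). Next I'll fit the models.

```bash
cat > h.py <<'E'
import numpy as np, cv2
from scipy.optimize import least_squares
from scipy.spatial.transform import Rotation as Ro
class C: pass
def cam(fx,R,t,cx,cy):
    c=C();c.K=np.array([[fx,0,cx],[0,fx,cy],[0,0,1]]);c.R=np.array(R);c.t=np.array(t);c.c=-c.R.T@c.t;return c
S=cam(449.7106640,[[9.24097795e-01,-3.82155427e-01,-7.02978921e-04],[-3.00289998e-01,-7.24997133e-01,-6.19842782e-01],[2.36366625e-01,5.73006446e-01,-7.84725705e-01]],[-530.21884033,208.88789038,934.03209738],254.940538,196.618312)
T=cam(476.878645769,[[-0.01397144,-0.99989208,0.00454205],[-0.99383625,0.01338693,-0.11004681],[0.10997413,-0.00605157,-0.99391603]],[10.86986721,594.64474401,1387.69031928],254.944265,189.780681)
def bp(c,uv,z):
    d=c.R.T@np.linalg.inv(c.K)@np.array([uv[0],uv[1],1.]);return c.c+d*(z-c.c[2])/d[2]
def pr(c,X):
    X=np.atleast_2d(np.asarray(X,float));p=(X@c.R.T+c.t)@c.K.T;return p[:,:2]/p[:,2:]
def w(pose,P):
    x,y,a=pose;P=np.atleast_2d(np.asarray(P,float));c,s=np.cos(a),np.sin(a)
    return np.c_[x+c*P[:,0]-s*P[:,1],y+s*P[:,0]+c*P[:,1],P[:,2]]
def trough_lines(v=0):
    L=[]
    for s in(1,-1):
        L.append([(-152,43*s,18),(172,43*s,18)]);L.append([(40,51*s,0),(40,51*s,114)]);L.append([(40,51*s,115),(170,51*s,115)]);L.append([(40,51*s,65),(170,51*s,65)])
        L.append([(-45-70+v,0,23),(-45-70+v+43,43*s,23)])
    L.append([(-152,-43,18),(-152,43,18)])
    L.append([(40,-51,115),(40,51,115)])
    return L
def box(x0,x1,y0,y1,z0,z1):
    L=[]
    for z in(z0,z1):
        p=[(x0,y0,z),(x1,y0,z),(x1,y1,z),(x0,y1,z)];L+=[[p[i],p[(i+1)%4]] for i in range(4)]
    return L
def rod_lines():
    return box(-75,75,-9,9,54,78)+[[(75,0,66),(200,0,66)],[(200,0,66),(200,0,12)]]
def rest_lines(): return box(-75,75,-35,35,0,10)
def draw(img,c,pose,L,col,o,f):
    for a,b in L:
        p=pr(c,w(pose,[a,b]));p=((p-o+0.5)*f-0.5)
        cv2.line(img,tuple(int(v) for v in p[0]),tuple(int(v) for v in p[1]),col,1,cv2.LINE_AA)
E
python3 - <<'E'
from h import *
print("cams",S.c,T.c)
print("ring",bp(T,(162.5,208),10),bp(S,(207.3,135.4),10))
o=np.array([60,140])
f=lambda p:o+np.array(p)/4
for n,p,z in(("endR",(745,235),18),("endL",(740,362),18),("apex",(692,293),23),("gR",(485,203),115),("gL",(480,350),115),("gbR",(322,190),115),("gbL",(322,338),115)):
    print(n,bp(T,f(p),z))
o2=np.array([110,60]);g=lambda p:o2+np.array(p)/3.7
for n,p,z in(("endL",(380,552),18),("endR",(520,517),18),("apex",(428,492),23),("gL",(288,240),115),("gR",(440,210),115),("footL",(302,358),0)): print('s',n,bp(S,g(p),z))
o=np.array([330,150]);f=lambda p:o+np.array(p)/5
for n,p,z in(("near",(237,526),78),("far",(195,272),78),("tip",(137,66),66)): print(n,bp(T,f(p),z))
o2=np.array([220,280]);g=lambda p:o2+np.array(p)/5
for n,p,z in(("near",(88,430),78),("far",(432,210),78),("tip",(705,68),66),("tiplow",(683,128),12)): print('s',n,bp(S,g(p),z))
for c,nm,l in((T,'top',[("jar",(283,127),85),("mug",(206,127),85),("bowl",(321,138),45)]),(S,'side',[("jar",(356,187),85),("bowl",(367,243),45),("mug",(309,125),85)])):
    for n,p,z in l: print(nm,n,bp(c,p,z))
E
```

```text
cams [ 331.9269909  -586.38929826  862.06391454] [ 438.52133459   11.30593168 1444.63703869]
ring [545.81408611 281.70643811  10.        ] [550.15201524 280.1660782   10.        ]
endR [569.62596273  29.10881701  18.        ]
endL [474.64141486  33.97225125  18.        ]
apex [526.28508013  69.07757198  23.        ]
gR [585.69094446 209.77227824 115.        ]
gL [482.99711424 212.93286086 115.        ]
gbR [596.39654811 323.96036307 115.        ]
gbL [492.83328731 322.67574878 115.        ]
s endL [480.51340625  33.12768727  18.        ]
s endR [572.89223921  25.23515658  18.        ]
s apex [524.2061893   63.36750062  23.        ]
s gL [491.41446898 226.02425163 115.        ]
s gR [593.51960722 215.22131935 115.        ]
s footL [488.90399258 230.06135636   0.        ]
near [ 397.90879558 -342.57332419   78.        ]
far [ 543.00829175 -324.50369286   78.        ]
tip [ 665.36035024 -298.31417785   66.        ]
s near [ 399.40984655 -344.06465591   78.        ]
s far [ 543.4842243  -318.53614238   78.        ]
s tip [ 669.52397206 -303.40424921   66.        ]
s tiplow [ 670.54718147 -303.73849182   12.        ]
top jar [771.76485394 -81.22805917  85.        ]
top mug [774.64560995 142.85748     85.        ]
top bowl [ 746.52390262 -196.93726805   45.        ]
side jar [785.55453443 -80.21332104  85.        ]
side bowl [ 751.28680315 -198.46426162   45.        ]
side mug [779.60878389 141.32670385  85.        ]
```

```bash
cat > fit.py <<'E'
from h import *
o=np.array([60,140]);f=lambda p:o+np.array(p)/4
o2=np.array([110,60]);g=lambda p:o2+np.array(p)/3.7
P=[(T,f((743,237)),(-152,-44,18)),(T,f((740,360)),(-152,44,18)),(T,f((485,203)),(40,-51,115)),(T,f((480,350)),(40,51,115)),
(S,g((380,552)),(-152,44,18)),(S,g((520,517)),(-152,-44,18)),(S,g((288,240)),(40,51,115)),(S,g((440,210)),(40,-51,115)),(S,g((302,358)),(40,51,0))]
def fit(P,x0):
    r=lambda x:np.concatenate([pr(c,w(x,m))[0]-uv for c,uv,m in P])
    s=least_squares(r,x0,loss='soft_l1');print(s.x.round(4),r(s.x).round(1));return s.x
tp=fit(P,(533,180,1.5))
o=np.array([330,150]);f=lambda p:o+np.array(p)/5
o2=np.array([220,280]);g=lambda p:o2+np.array(p)/5
Q=[(T,f((237,526)),(-75,0,78)),(T,f((195,272)),(75,0,78)),(T,f((137,66)),(200,0,66)),(S,g((88,430)),(-75,0,78)),(S,g((432,210)),(75,0,78)),(S,g((705,68)),(200,0,68)),(S,g((683,128)),(200,0,12))]
rp=fit(Q,(471,-332,.16))
t=cv2.imread("pics/top0.png");s=cv2.imread("pics/side0.png")
def crop(im,c,y0,y1,x0,x1,k,items,name):
    a=cv2.resize(im[y0:y1,x0:x1],None,fx=k,fy=k,interpolation=cv2.INTER_CUBIC)
    for pose,L,col in items: draw(a,c,pose,L,col,np.array([x0,y0]),k)
    return a
R=[(rp,rod_lines(),(0,0,255)),(rp,rest_lines(),(0,255,0))];A=[(tp,trough_lines(),(0,0,255))]
cv2.imwrite("pics/o1.png",np.hstack([crop(t,T,150,240,120,260,4,A,''),]))
cv2.imwrite("pics/o2.png",crop(s,S,80,220,170,260,4,A,''))
cv2.imwrite("pics/o3.png",crop(t,T,150,270,330,410,5,R,''))
cv2.imwrite("pics/o4.png",crop(s,S,280,384,220,370,5,R,''))
E
python3 fit.py
```

```text
[536.4995 180.6979   1.4907] [ 1.7 -0.   0.4 -1.5 -2.4 -1.7 -4.2 -2.1  0.   0.1 -1.9  0.5 -0.8  0.6
 -1.3 -0.   0.6  1.4]
[ 4.712841e+02 -3.321821e+02  1.471000e-01] [ 0.2  0.3 -1.2 -0.8  1.5 -1.3 -1.4  0.   1.6  0.9 -0.1 -0.6 -0.8 -0.1]
```

View pics/o1.png

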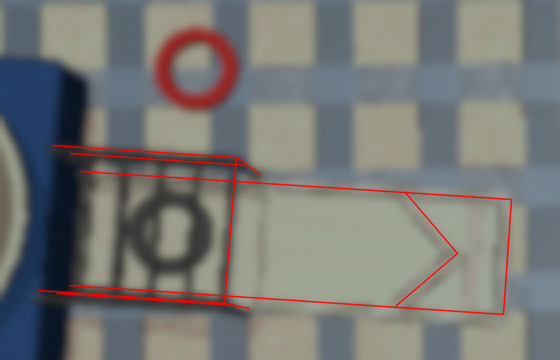

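View pics/o2.png

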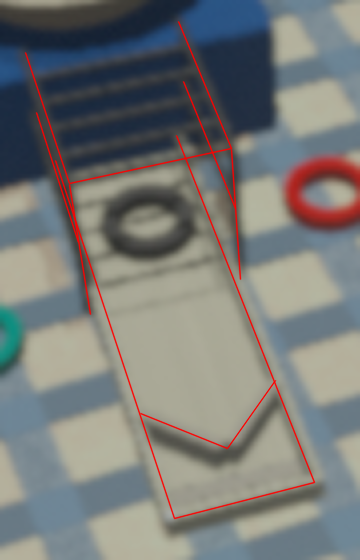

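View pics/o3.png

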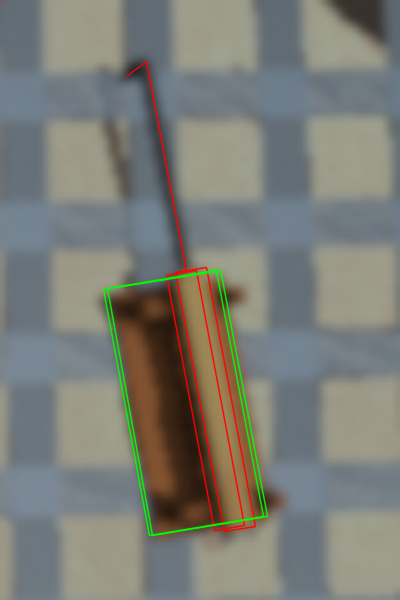

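View pics/o4.png

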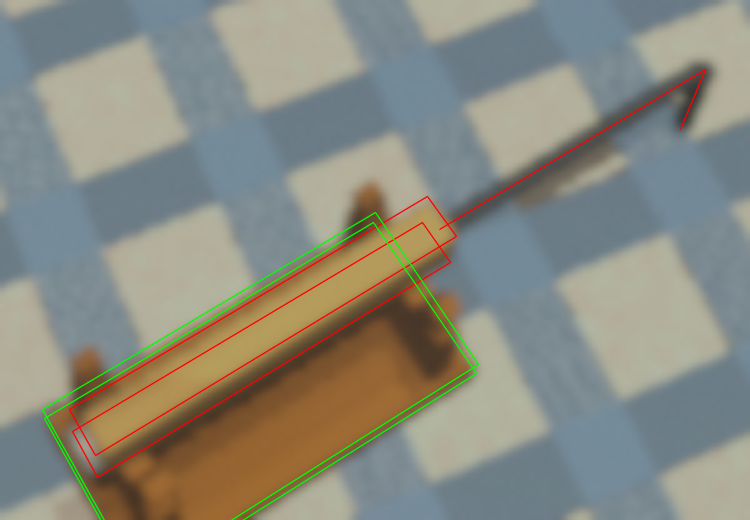

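```bash
cat >> h.py <<'E'
def RT(q): return Ro.from_quat([q[1],q[2],q[3],q[0]]).as_matrix()
def down(zang):
    """tool x down, tool z horizontal at world angle zang"""
    x=np.array([0,0,-1.]);z=np.array([np.cos(zang),np.sin(zang),0]);return np.c_[x,np.cross(z,x),z]
def plan(p0,R0,p1,R1,n):
    rv=Ro.from_matrix(R0.T@R1).as_rotvec();rows=[];R=R0.copy()
    for i in range(n):
        d=R.T@((p1-p0)/n)/1000;rows.append([*d.round(4),*(rv/n).round(4)]);R=R@Ro.from_rotvec(rv/n).as_matrix()
    return rows
TP=np.array([536.5,180.7,1.4907]);RP=np.array([471.3,-332.2,.1475])
E
python3 - <<'E'
from h import *
from station import robot
s=robot.state();R=RT(s['eef_rot']);print(R.round(3))
za=np.arctan2(R[1,2],R[0,2]);print("zang",za, 'rad base',np.arctan2(603,161))
for k in(0,1): 
    zt=RP[2]+np.pi/2-np.pi*k
    d=Ro.from_matrix(R.T@down(zt)).as_rotvec();print(zt,d)
E
```

```text
[[ 0.    -0.966  0.258]
 [-0.     0.258  0.966]
 [-1.    -0.    -0.   ]]
zang 1.3099754140753523 rad base 1.309884305580724
1.7182963267948965 [-4.08320911e-01 -8.14187232e-05  1.08437926e-05]
-1.4232963267948966 [2.73327174e+00 1.50289076e-05 1.12841928e-04]
```

```bash
python3 - <<'E'
from h import *
from station import robot
s=robot.state();p=s['tool_pos'];R=RT(s['eef_rot'])
W=[((250,350,250),.6,8),((430,0,250),-.5,8),((496,-328.5,180),-1.4233,8)]
for q,z,n in W:
    q=np.array(q,float);
    for r in plan(p,R,q,down(z),n): print([float(round(v,3)) for v in r],end=',')
    print();p=q;R=down(z)
E
```

```text
[-0.01, -0.019, -0.028, 0.089, -0.0, 0.0],[-0.01, -0.021, -0.026, 0.089, -0.0, 0.0],[-0.01, -0.024, -0.024, 0.089, -0.0, 0.0],[-0.01, -0.026, -0.022, 0.089, -0.0, 0.0],[-0.01, -0.027, -0.02, 0.089, -0.0, 0.0],[-0.01, -0.029, -0.017, 0.089, -0.0, 0.0],[-0.01, -0.03, -0.014, 0.089, -0.0, 0.0],[-0.01, -0.032, -0.012, 0.089, -0.0, 0.0],
[0.0, -0.049, -0.006, 0.138, 0.0, 0.0],[0.0, -0.049, 0.001, 0.138, 0.0, 0.0],[0.0, -0.049, 0.007, 0.138, 0.0, 0.0],[0.0, -0.047, 0.014, 0.138, 0.0, 0.0],[0.0, -0.045, 0.02, 0.138, 0.0, 0.0],[0.0, -0.042, 0.026, 0.138, 0.0, 0.0],[0.0, -0.038, 0.032, 0.138, 0.0, 0.0],[0.0, -0.033, 0.037, 0.138, 0.0, 0.0],
[0.009, -0.032, 0.027, 0.115, 0.0, 0.0],[0.009, -0.029, 0.03, 0.115, 0.0, 0.0],[0.009, -0.025, 0.034, 0.115, 0.0, 0.0],[0.009, -0.021, 0.036, 0.115, 0.0, 0.0],[0.009, -0.017, 0.038, 0.115, 0.0, 0.0],[0.009, -0.012, 0.04, 0.115, 0.0, 0.0],[0.009, -0.008, 0.041, 0.115, 0.0, 0.0],[0.009, -0.003, 0.042, 0.115, 0.0, 0.0],
```

Request:
{"op": "servo_tool", "data": {
  "rows": [
    [-0.01,-0.019,-0.028,0.089,0,0],
    [-0.01,-0.021,-0.026,0.089,0,0],
    [-0.01,-0.024,-0.024,0.089,0,0],
    [-0.01,-0.026,-0.022,0.089,0,0],
    [-0.01,-0.027,-0.02,0.089,0,0],
    [-0.01,-0.029,-0.017,0.089,0,0],
    [-0.01,-0.03,-0.014,0.089,0,0],
    [-0.01,-0.032,-0.012,0.089,0,0]
  ]
}}

```text
time_s: 2.0
tool_pos: [249.8, 348.0, 252.8]
eef_rot: [0.676, -0.207, 0.676, 0.207]
ft_force: [-0.3, -0.2, 0.4]
opening: 93.8
```

Request:
{"op": "servo_tool", "data": {
  "rows": [
    [0,-0.049,-0.006,0.138,0,0],
    [0,-0.049,0.001,0.138,0,0],
    [0,-0.049,0.007,0.138,0,0],
    [0,-0.047,0.014,0.138,0,0],
    [0,-0.045,0.02,0.138,0,0],
    [0,-0.042,0.026,0.138,0,0],
    [0,-0.038,0.032,0.138,0,0],
    [0,-0.033,0.037,0.138,0,0]
  ]
}}

```text
time_s: 3.0
tool_pos: [429.1, -4.4, 252.7]
eef_rot: [0.684, 0.179, 0.684, -0.178]
ft_force: [-0.1, 0.1, -1.0]
opening: 93.6
```

Request:
{"op": "servo_tool", "data": {
  "rows": [
    [0.009,-0.032,0.027,0.115,0,0],
    [0.009,-0.029,0.03,0.115,0,0],
    [0.009,-0.025,0.034,0.115,0,0],
    [0.009,-0.021,0.036,0.115,0,0],
    [0.009,-0.017,0.038,0.115,0,0],
    [0.009,-0.012,0.04,0.115,0,0],
    [0.009,-0.008,0.041,0.115,0,0],
    [0.009,-0.003,0.042,0.115,0,0]
  ]
}}

```text
time_s: 4.0
tool_pos: [492.2, -332.8, 180.0]
eef_rot: [0.534, 0.463, 0.534, -0.463]
ft_force: [1.6, 0.4, 0.6]
opening: 93.8
```

```bash
cat > st.py <<'E'
from h import *
from station import robot
import sys
s=robot.state();p=s['tool_pos'];R=RT(s['eef_rot']);print(s['time_s'],p.round(1),"zang",np.arctan2(R[1,2],R[0,2]).round(4),"x",R[:,0].round(3),"F",s['ft_force'].round(2),s['moment'].round(2),s['opening'],s['q'].round(2))
if len(sys.argv)>4:
    q=np.array([float(v) for v in sys.argv[1:4]]);z=float(sys.argv[4])
    print("tool shift mm",(R.T@(q-p)).round(1),"rotvec",Ro.from_matrix(R.T@down(z)).as_rotvec().round(4))
E
python3 st.py 496 -328.5 47 -1.4233
```

```text
4.0 [ 492.2 -332.8  180. ] zang -1.4291 x [ 0. -0. -1.] F [1.56 0.41 0.59] [0.05 0.11 0.06] 93.83645261397635 [-0.14  0.5   0.94  1.71 -0.43  1.16 -0.51]
tool shift mm [133.    4.3  -3.7] rotvec [-0.0058  0.     -0.0001]
```

Request:
{"op": "servo_tool", "data": {
  "rows": [
    [0.03,0.004,-0.004,-0.006,0,0],
    [0.04,0,0,0,0,0],
    [0.03,0,0,0,0,0],
    [0.02,0,0,0,0,0],
    [0.01,0,0,0,0,0],
    [0,0,0,0,0,0]
  ]
}}

```text
time_s: 4.75
tool_pos: [495.3, -327.2, 50.5]
eef_rot: [0.536, 0.461, 0.536, -0.461]
ft_force: [0.6, -0.6, 0.2]
opening: 94.1
```

```bash
python3 st.py 496 -328.5 47 -1.4233; python3 - <<'E'
from station import robot
import cv2
s=robot.grab_frame("side")["image"]
cv2.imwrite("pics/s2.png",cv2.resize(s[230:384,200:380],None,fx=4,fy=4,interpolation=cv2.INTER_CUBIC))
E
```

```text
4.75 [ 495.3 -327.2   50.5] zang -1.42 x [-0. -0. -1.] F [ 0.64 -0.57  0.25] [-0.01  0.11 -0.06] 94.13859739832533 [-0.06  0.65  0.81  1.81 -0.58  0.93 -0.41]
tool shift mm [3.5 0.5 1.4] rotvec [0.0033 0.0001 0.0001]
```

View pics/s2.png

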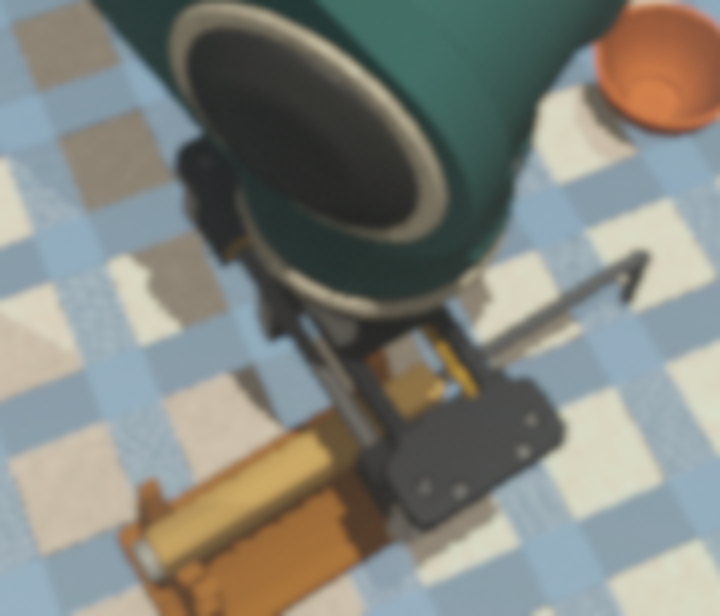

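The handle lies between the open fingers, around (400,400) in the crop. I'll close on it.

Request:
{"op": "servo_tool", "data": {
  "rows": [
    [0.0035,0,0.001,0.003,0,0],
    [0,0,0,0,0,0],
    [0,0,0,0,0,0],
    [0,0,0,0,0,0]
  ],
  "fingers": 1
}}

```text
time_s: 5.3
tool_pos: [495.5, -328.1, 47.1]
eef_rot: [0.536, 0.462, 0.535, -0.462]
ft_force: [-1.0, 0.3, 0.1]
opening: 57.5
```

Request:
{"op": "servo_tool", "data": {
  "rows": [
    [0,0,0,0,0,0],
    [0,0,0,0,0,0],
    [0,0,0,0,0,0],
    [0,0,0,0,0,0],
    [0,0,0,0,0,0],
    [0,0,0,0,0,0]
  ]
}}

```text
time_s: 6.05
tool_pos: [495.4, -328.1, 46.9]
eef_rot: [0.536, 0.462, 0.536, -0.462]
ft_force: [-0.1, -0.2, 0.1]
opening: 0.5
```

```bash
python3 st.py
```

```text
6.05 [ 495.4 -328.1   46.9] zang -1.423 x [ 0. -0. -1.] F [-0.09 -0.25  0.15] [-0.    0.15  0.01] 0.5105800582766495 [-0.06  0.65  0.81  1.82 -0.58  0.93 -0.41]
```

```bash
python3 - <<'E'
from station import robot
import cv2
s=robot.grab_frame("side")["image"]
t=robot.grab_frame("top")["image"]
cv2.imwrite("pics/s3.png",cv2.resize(s[230:384,200:380],None,fx=4,fy=4,interpolation=cv2.INTER_CUBIC))
cv2.imwrite("pics/t3.png",cv2.resize(t[130:280,310:430],None,fx=4,fy=4,interpolation=cv2.INTER_CUBIC))
E
```

```text
(no output)
```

View pics/s3.png

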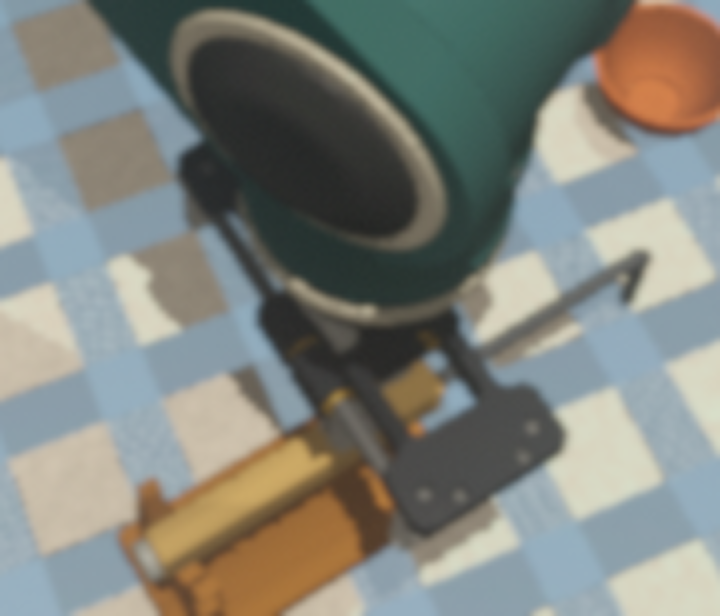

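View pics/t3.png

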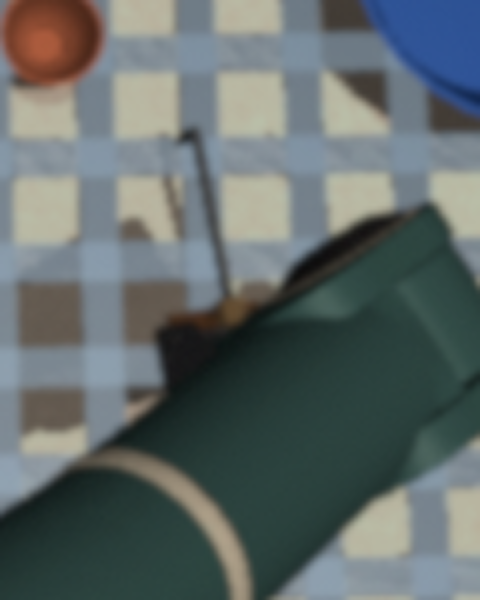

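```bash
python3 - <<'E'
from h import *
for z in (47,66,78,144):
    for c,o,n in((S,(200,230),'s'),(T,(310,130),'t')):
        print(n,z,((pr(c,[495.4,-328.1,z])[0]-o)*4).round())
print(((pr(S,[495+0,-328-60,78])[0]-(200,230))*4), ((pr(S,[495+0,-328+60,78])[0]-(200,230))*4),((pr(S,[495+0,-328-88,144])[0]-(200,230))*4))
E
python3 - <<'E'
import sys; sys.path.insert(0,'.')
from station import robot
import cv2
s=robot.grab_frame("side")["image"]
cv2.imwrite("pics/s4.png",cv2.resize(s[290:370,250:340],None,fx=8,fy=7,interpolation=cv2.INTER_CUBIC))
E
```

```text
s 47 [335. 452.]
t 47 [233. 366.]
s 66 [337. 436.]
t 66 [240. 365.]
s 78 [338. 426.]
t 78 [244. 364.]
s 144 [347. 367.]
t 144 [268. 359.]
[396.55543595 553.65710261] [283.37409702 310.01257851] [441.08798828 567.29545518]
```

View pics/s4.png

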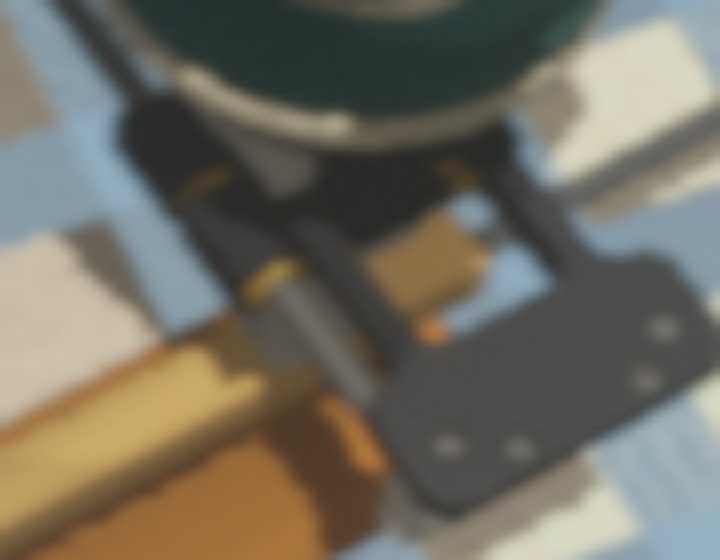

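```bash
python3 - <<'E'
from h import *
u=np.array([.147,-.989,0])
for z in(100,144,170,200,230): print(z,((pr(S,np.array([495.4,-328.1,z])+88*u)[0]-(200,230))*4).round(),((pr(S,np.array([495.4,-328.1,z])-88*u)[0]-(200,230))*4).round())
E
```

```text
100 [459. 586.] [236. 249.]
144 [471. 552.] [237. 204.]
170 [478. 530.] [237. 176.]
200 [487. 503.] [238. 141.]
230 [497. 474.] [238. 104.]
```

Request:
{"op": "servo_tool", "data": {
  "rows": [
    [-0.01,0,0,0,0,0],
    [-0.01,0,0,0,0,0],
    [0,0,0,0,0,0]
  ]
}}

```text
time_s: 6.58
tool_pos: [495.9, -328.4, 68.0]
eef_rot: [0.536, 0.462, 0.535, -0.462]
ft_force: [-0.4, -0.3, -0.1]
opening: 0.3
```

```bash
python3 st.py; python3 - <<'E'
from station import robot
import cv2
s=robot.grab_frame("side")["image"]
cv2.imwrite("pics/s5.png",cv2.resize(s[230:384,200:380],None,fx=4,fy=4,interpolation=cv2.INTER_CUBIC))
E
```

```text
6.575 [ 495.9 -328.4   68. ] zang -1.423 x [ 0.002 -0.001 -1.   ] F [-0.37 -0.27 -0.13] [-0.01  0.1   0.04] 0.29639418956567115 [-0.07  0.63  0.83  1.8  -0.56  0.96 -0.43]
```

View pics/s5.png

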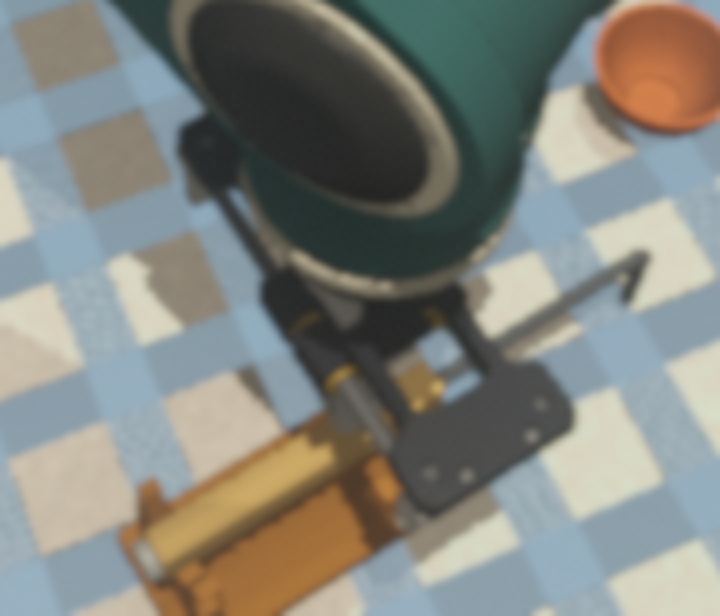

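Request:
{"op": "servo_tool", "data": {
  "rows": [
    [-0.05,0,0,-0.1,0,0],
    [-0.05,0,0,-0.18,0,0],
    [0,0,0,-0.18,0,0],
    [0,0,0,-0.18,0,0],
    [0,0,0,-0.18,0,0],
    [0,0,0,-0.18,0,0],
    [0,0,0,-0.1,0,0]
  ]
}}

```text
time_s: 7.5
tool_pos: [495.3, -328.0, 166.7]
eef_rot: [0.698, 0.112, 0.698, -0.112]
ft_force: [-0.7, -0.2, -0.2]
opening: 0.1
```

```bash
python3 st.py; python3 - <<'E'
from station import robot
from h import *
s=robot.grab_frame("side")["image"];st=robot.state()
k=3.5
a=cv2.resize(s[190:384,190:390],None,fx=3.5,fy=3,interpolation=cv2.INTER_CUBIC)
p=st['tool_pos'];R=RT(st['eef_rot'])
for d,col in((0,(0,0,255)),(-19,(0,255,0)),(-97,(255,0,255))):
    q=(pr(S,p+R[:,0]*d)[0]-(190,190))*(3.5,3);cv2.circle(a,(int(q[0]),int(q[1])),3,col,-1)
cv2.imwrite("pics/s6.png",a)
E
```

```text
7.5 [ 495.3 -328.   166.7] zang -0.3184 x [-0.  0. -1.] F [-0.7  -0.21 -0.2 ] [-0.1   0.06 -0.  ] 0.12677845939074975 [ 0.03  0.43  0.66  1.72 -0.29  1.09  0.47]
```

View pics/s6.png

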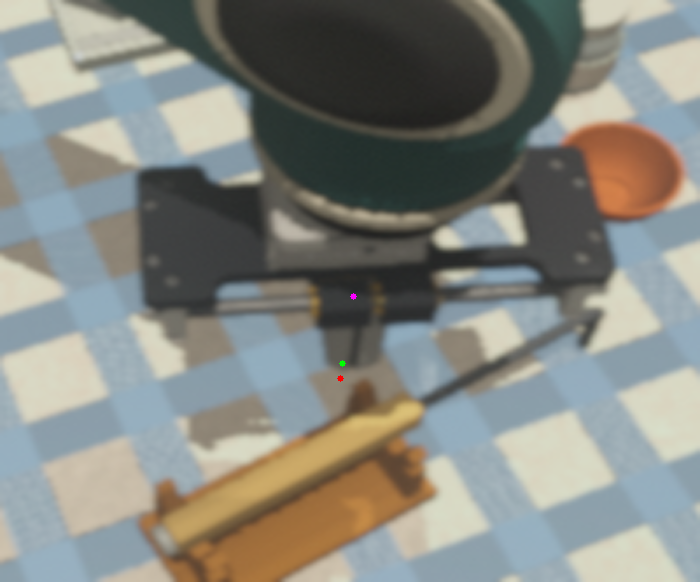

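```bash
python3 - <<'E'
from station import robot
from h import *
s=robot.grab_frame("top")["image"];st=robot.state()
a=cv2.resize(s[130:280,300:440],None,fx=4,fy=4,interpolation=cv2.INTER_CUBIC)
p=st['tool_pos'];R=RT(st['eef_rot'])
for d,j,col in((0,0,(0,0,255)),(-97,0,(255,0,255)),(-97,88,(0,255,255)),(-97,-88,(0,255,0))):
    q=(pr(T,p+R[:,0]*d+R[:,2]*j)[0]-(300,130))*4;cv2.circle(a,(int(q[0]),int(q[1])),3,col,-1)
cv2.imwrite("pics/t6.png",a)
f=robot.grab_frame("side");a=cv2.resize(f["image"][230:320,220:380],None,fx=5,fy=5,interpolation=cv2.INTER_CUBIC)
print(np.abs(f["R"]-S.R).max(),f["t"]-S.t, f["fx"])
for d,j,col in((0,0,(0,0,255)),(-97,0,(255,0,255)),(-97,88,(0,255,255)),(-97,-88,(0,255,0))):
    q=(pr(S,p+R[:,0]*d+R[:,2]*j)[0]-(220,230))*5;cv2.circle(a,(int(q[0]),int(q[1])),3,col,-1)
cv2.imwrite("pics/s7.png",a)
E
```

```text
4.3995940224306196e-10 [-5.88670446e-10  2.34012987e-09  2.90617663e-09] 449.7106640012197
```

View pics/t6.png

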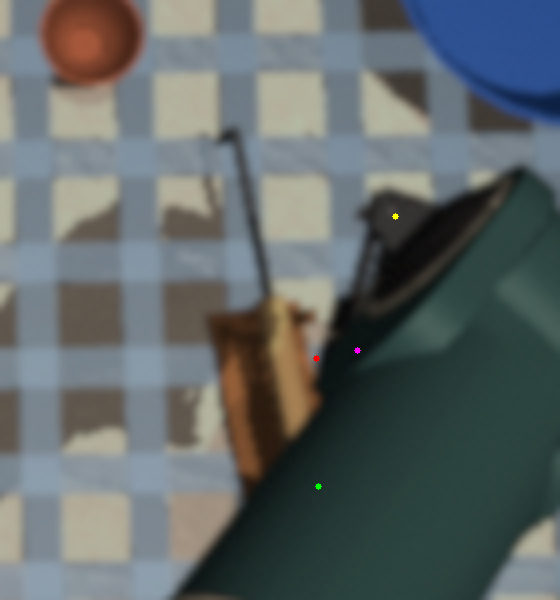

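View pics/s7.png

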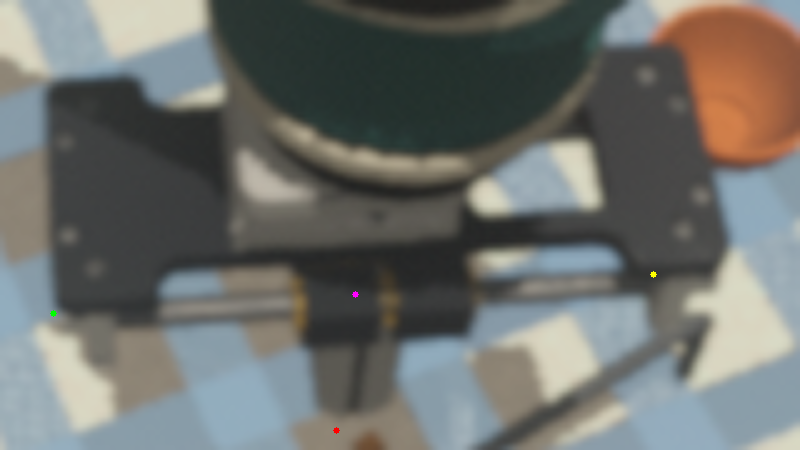

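```bash
python3 - <<'E'
from h import *
t=cv2.imread("pics/top0.png")
a=cv2.resize(t[284:384,0:140],None,fx=5,fy=5,interpolation=cv2.INTER_CUBIC)
p=np.array([161,603.5,171.7]);R=down(1.31)
for d,j,col in((0,0,(0,0,255)),(-97,0,(255,0,255)),(-97,88,(0,255,255)),(-97,-88,(0,255,0)),(0,50,(255,255,255)),(0,-50,(255,255,255))):
    q=(pr(T,p+R[:,0]*d+R[:,2]*j)[0]-(0,284))*5;cv2.circle(a,(int(q[0]),int(q[1])),3,col,-1);print(q)
cv2.imwrite("pics/t0g.png",a)
E
```

```text
[124.18523363 349.76721562]
[ 27.35386166 397.08197896]
[-149.47520047  350.65109386]
[204.80140386 443.67526144]
[ 31.41695715 325.4750289 ]
[217.1232879  374.10386014]
```

View pics/t0g.png

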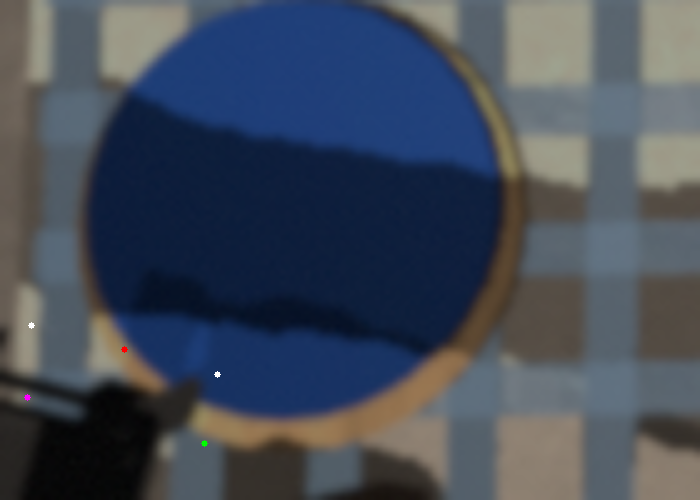

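```bash
python3 - <<'E'
from h import *
print(pr(S,[[495,-418,0],[540,-230,0],[500,-240,0]]),pr(T,[[540,-230,0]]))
E
python3 st.py 520 -235 50 -0.318
```

```text
[[303.1250976  397.94104983]
 [282.35698846 299.86245332]
 [266.51763409 311.04637918]] [[331.75369059 207.85346969]]
7.65 [ 495.2 -328.   166.7] zang -0.325 x [-0.  0. -1.] F [ 0.73 -0.11 -0.19] [-0.1   0.08  0.  ] 0.4582759121649356 [ 0.03  0.43  0.66  1.72 -0.29  1.09  0.46]
tool shift mm [116.8  96.1  -6.2] rotvec [-0.007  -0.0001 -0.0002]
```

Request:
{"op": "servo_tool", "data": {
  "rows": [
    [0.02,0.048,-0.003,0,0,0],
    [0.04,0.048,-0.003,0,0,0],
    [0.04,0,0,0,0,0],
    [0.03,0,0,0,0,0],
    [0,0,0,0,0,0]
  ]
}}

```text
time_s: 8.28
tool_pos: [518.9, -234.7, 35.4]
eef_rot: [0.697, 0.114, 0.699, -0.114]
ft_force: [0.4, -1.2, 0.7]
opening: 0.4
```

```bash
cat > look.py <<'E'
import sys
from station import robot
from h import *
n,x0,y0,x1,y1,k=[int(v) if i else v for i,v in enumerate(sys.argv[2:8])]
c={'side':S,'top':T}[n];f=robot.grab_frame(n);st=robot.state();p=st['tool_pos'];R=RT(st['eef_rot'])
print(st['time_s'],p.round(1),st['ft_force'].round(2),st['moment'].round(2))
a=cv2.resize(f["image"][y0:y1,x0:x1],None,fx=k,fy=k,interpolation=cv2.INTER_CUBIC)
q=(pr(c,p)[0]-(x0,y0))*k;cv2.circle(a,(int(q[0]),int(q[1])),3,(0,0,255),-1);print(q)
cv2.imwrite(f"pics/{sys.argv[1]}.png",a)
E
python3 look.py s8 side 200 200 340 330 5
```

```text
8.325 [ 519.8 -235.3   36.9] [0.72 0.09 0.24] [-0.09  0.12  0.06]
[375.4207013  488.01003618]
```

View pics/s8.png

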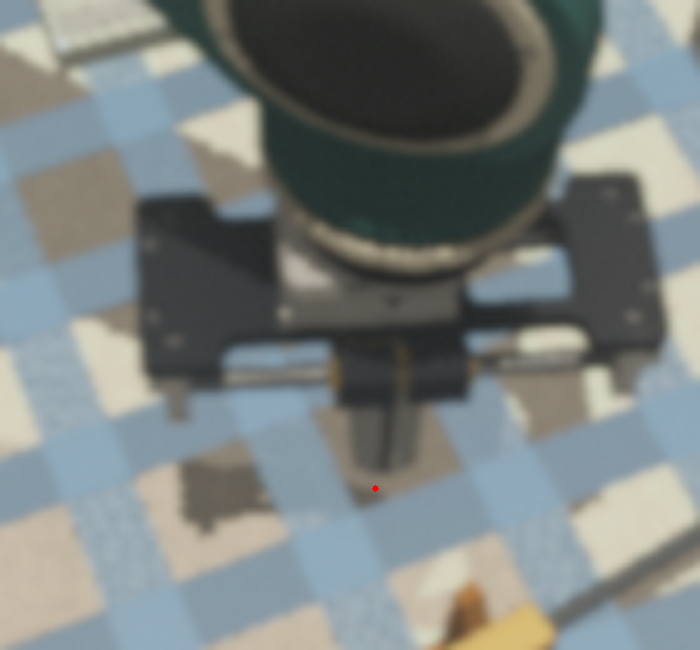

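Request:
{"op": "servo_tool", "data": {
  "rows": [
    [0.01,0,0,0,0,0],
    [0.01,0,0,0,0,0],
    [0.004,0,0,0,0,0],
    [0,0,0,0,0,0]
  ]
}}

```text
time_s: 8.82
tool_pos: [520.1, -235.2, 12.8]
eef_rot: [0.698, 0.114, 0.698, -0.114]
ft_force: [-0.2, -0.4, 0.3]
opening: -0.0
```

```bash
python3 look.py s9 side 200 200 340 330 5
```

```text
8.875 [ 520.2 -235.3   13. ] [ 0.14 -0.65  0.19] [-0.07  0.08  0.01]
[374.32358007 513.65333413]
```

View pics/s9.png

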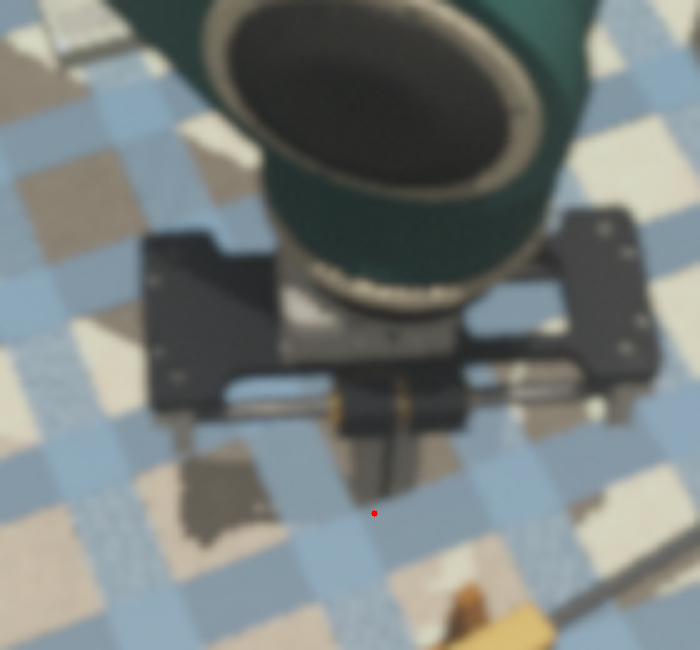

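Request:
{"op": "servo_tool", "data": {
  "rows": [
    [0.004,0,0,0,0,0],
    [0.004,0,0,0,0,0],
    [0.002,0,0,0,0,0]
  ]
}}

```text
time_s: 9.25
tool_pos: [520.1, -235.1, 2.6]
eef_rot: [0.698, 0.114, 0.698, -0.114]
ft_force: [-0.4, 0.0, -0.2]
opening: 0.3
```

Request:
{"op": "servo_tool", "data": {
  "rows": [
    [0.002,0,0,0,0,0],
    [0.002,0,0,0,0,0],
    [0,0,0,0,0,0]
  ]
}}

```text
time_s: 9.62
tool_pos: [520.1, -235.2, -1.2]
eef_rot: [0.698, 0.114, 0.698, -0.114]
ft_force: [-0.1, -0.8, -0.1]
opening: 0.8
```

Request:
{"op": "servo_tool", "data": {
  "rows": [
    [0.004,0,0,0,0,0],
    [0.003,0,0,0,0,0],
    [0.003,0,0,0,0,0]
  ]
}}

```text
time_s: 10.0
tool_pos: [520.1, -235.1, -11.3]
eef_rot: [0.698, 0.114, 0.698, -0.114]
ft_force: [0.3, 0.8, -0.5]
opening: 0.7
```

Request:
{"op": "servo_tool", "data": {
  "rows": [
    [0.002,0,0,0,0,0],
    [0.002,0,0,0,0,0],
    [0.001,0,0,0,0,0]
  ]
}}

```text
time_s: 10.38
tool_pos: [520.1, -235.2, -16.2]
eef_rot: [0.698, 0.114, 0.698, -0.114]
ft_force: [-0.1, -0.0, -0.2]
opening: 0.7
```

```bash
python3 look.py s10 side 200 200 340 330 5
```

```text
10.425 [ 520.1 -235.1  -16.2] [-0.81  0.49 -1.14] [-0.07  0.08  0.01]
[371.5758534  544.00605928]
```

View pics/s10.png

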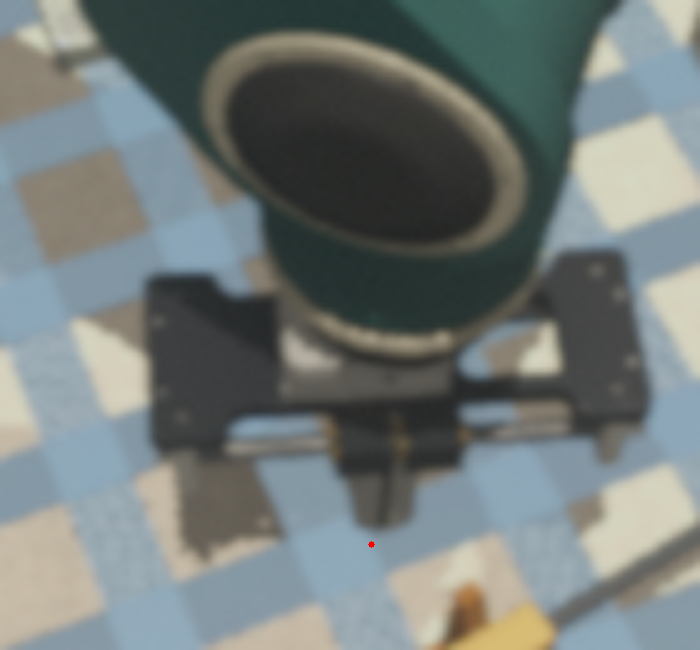

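Request:
{"op": "servo_tool", "data": {
  "rows": [
    [0.002,0,0,0,0,0],
    [0.002,0,0,0,0,0],
    [0.001,0,0,0,0,0]
  ]
}}

```text
time_s: 10.8
tool_pos: [520.1, -235.1, -21.2]
eef_rot: [0.698, 0.114, 0.698, -0.114]
ft_force: [-0.3, 0.0, -0.2]
opening: 0.5
```

Request:
{"op": "servo_tool", "data": {
  "rows": [
    [0.002,0,0,0,0,0],
    [0.002,0,0,0,0,0]
  ]
}}

```text
time_s: 11.05
tool_pos: [520.2, -235.1, -25.2]
eef_rot: [0.698, 0.114, 0.698, -0.114]
ft_force: [0.3, -0.8, -0.5]
opening: 0.3
```

Request:
{"op": "servo_tool", "data": {
  "rows": [
    [0.002,0,0,0,0,0],
    [0.002,0,0,0,0,0]
  ]
}}

```text
time_s: 11.3
tool_pos: [520.2, -235.2, -29.2]
eef_rot: [0.698, 0.114, 0.698, -0.114]
ft_force: [0.2, -0.3, 0.3]
opening: 0.7
```

Request:
{"op": "servo_tool", "data": {
  "rows": [
    [0.002,0,0,0,0,0],
    [0.001,0,0,0,0,0]
  ]
}}

```text
time_s: 11.55
tool_pos: [520.1, -235.1, -32.2]
eef_rot: [0.698, 0.114, 0.698, -0.114]
ft_force: [-0.4, 0.2, 0.2]
opening: 0.4
```

Request:
{"op": "servo_tool", "data": {
  "rows": [
    [0.002,0,0,0,0,0],
    [0.001,0,0,0,0,0]
  ]
}}

```text
time_s: 11.8
tool_pos: [520.4, -235.2, -33.2]
eef_rot: [0.698, 0.114, 0.698, -0.113]
ft_force: [-18.1, 9.6, 60.2]
opening: 0.8
```

```bash
python3 look.py s11 side 200 200 340 330 5
```

```text
11.85 [ 520.3 -235.2  -33.1] [-14.39   8.43  47.36] [2.   3.7  0.06]
[370.82885692 561.05199019]
```

View pics/s11.png

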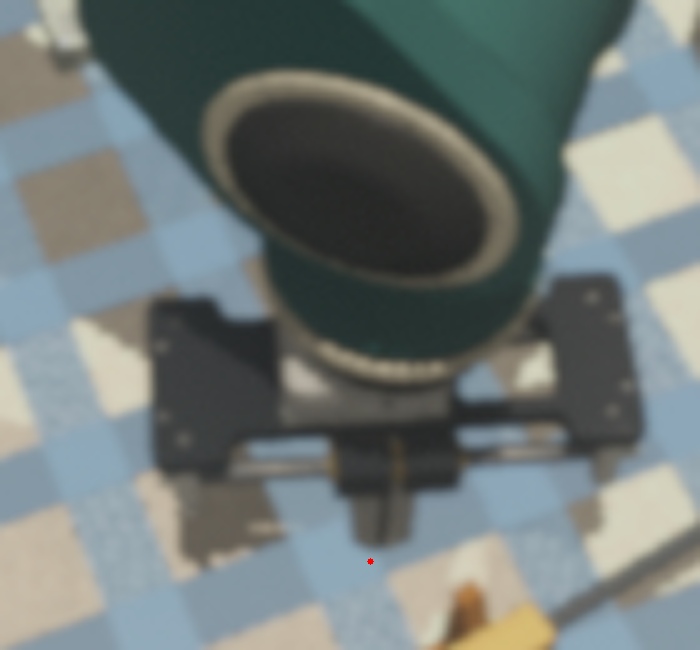

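Request:
{"op": "servo_tool", "data": {
  "rows": [
    [-0.02,0,0,0,0,0],
    [-0.05,0,0,0,0,0],
    [0,0,0,0,0,0]
  ]
}}

```text
time_s: 12.22
tool_pos: [522.1, -236.0, 38.2]
eef_rot: [0.7, 0.113, 0.696, -0.114]
ft_force: [-0.1, 0.1, -0.5]
opening: 0.1
```

```bash
python3 st.py; python3 - <<'E'
from h import *
for q in((276,308.6),(275.5,308),(276,307.5)):print(bp(S,q,0))
E
```

```text
12.225 [ 522.1 -236.    38.2] zang -0.3231 x [ 0.005 -0.002 -1.   ] F [-0.07  0.05 -0.48] [-0.04  0.11 -0.  ] 0.10358796358990409 [-0.07  0.55  0.57  1.87 -0.39  0.83  0.38]
[ 519.98691853 -242.53827039    0.        ]
[ 519.57694993 -240.95582315    0.        ]
[ 520.9663725  -240.35173103    0.        ]
```

```bash
python3 - <<'E'
from h import *
from station import robot
s=robot.state();p=s['tool_pos'];R=RT(s['eef_rot'])
q=np.array([496,-328.5,90.]);
for r in plan(p,R,q,down(-1.4233),7): print([float(round(v,3)) for v in r],end=',')
E
```

```text
[-0.007, -0.014, 0.001, 0.157, 0.001, -0.0],[-0.007, -0.013, 0.003, 0.157, 0.001, -0.0],[-0.007, -0.013, 0.005, 0.157, 0.001, -0.0],[-0.007, -0.012, 0.007, 0.157, 0.001, -0.0],[-0.007, -0.011, 0.009, 0.157, 0.001, -0.0],[-0.007, -0.009, 0.01, 0.157, 0.001, -0.0],[-0.007, -0.008, 0.012, 0.157, 0.001, -0.0],
```

Request:
{"op": "servo_tool", "data": {
  "rows": [
    [-0.03,-0.014,0.001,0.157,0,0],
    [-0.021,-0.013,0.003,0.157,0,0],
    [0,-0.013,0.005,0.157,0,0],
    [0,-0.012,0.007,0.157,0,0],
    [0,-0.011,0.009,0.157,0,0],
    [0,-0.009,0.01,0.157,0,0],
    [0,-0.008,0.012,0.157,0,0],
    [0,0,0,0,0,0]
  ],
  "fingers": 0
}}

```text
time_s: 13.22
tool_pos: [494.0, -329.7, 85.5]
eef_rot: [0.536, 0.461, 0.536, -0.462]
ft_force: [-0.2, 0.1, 0.3]
opening: 77.0
```

```bash
python3 st.py 496 -328.5 14 -1.4233
```

```text
13.225 [ 494.  -329.7   85.5] zang -1.4225 x [-0.001 -0.001 -1.   ] F [-0.22  0.06  0.29] [ 0.02  0.17 -0.03] 76.98278958445343 [-0.1   0.61  0.87  1.79 -0.55  1.   -0.43]
tool shift mm [71.5  2.3 -0.9] rotvec [0.0008 0.0005 0.0012]
```

Request:
{"op": "servo_tool", "data": {
  "rows": [
    [0.02,0.002,-0.001,0,0,0],
    [0.02,0,0,0,0,0],
    [0.02,0,0,0,0,0],
    [0.011,0,0,0,0,0],
    [0,0,0,0,0,0]
  ]
}}

```text
time_s: 13.85
tool_pos: [496.0, -327.7, 14.1]
eef_rot: [0.535, 0.461, 0.536, -0.462]
ft_force: [0.3, 0.6, 1.0]
opening: 94.1
```

Request:
{"op": "servo_tool", "data": {
  "rows": [
    [0,0,0,0,0,0],
    [0,0,0,0,0,0],
    [0,0,0,0,0,0],
    [0,0,0,0,0,0],
    [0,0,0,0,0,0],
    [0,0,0,0,0,0]
  ],
  "fingers": 1
}}

```text
time_s: 14.6
tool_pos: [496.5, -327.7, 15.0]
eef_rot: [0.536, 0.461, 0.536, -0.461]
ft_force: [0.5, 0.9, 0.4]
opening: 37.7
```

```bash
python3 st.py
```

```text
14.6 [ 496.5 -327.7   15. ] zang -1.422 x [ 0. -0. -1.] F [0.49 0.9  0.38] [-0.04  0.14 -0.02] 37.67775421299602 [-0.04  0.7   0.79  1.83 -0.64  0.88 -0.37]
```

Request:
{"op": "servo_tool", "data": {
  "rows": [
    [0,0,0,0,0,0],
    [0,0,0,0,0,0],
    [0,0,0,0,0,0],
    [0,0,0,0,0,0]
  ]
}}

```text
time_s: 15.1
tool_pos: [496.5, -327.7, 15.0]
eef_rot: [0.536, 0.461, 0.536, -0.461]
ft_force: [0.5, -0.9, -0.4]
opening: 17.7
```

Request:
{"op": "servo_tool", "data": {
  "rows": [
    [-0.01,0,0,0,0,0],
    [-0.025,0,0,0,0,0],
    [-0.03,0,0,0,0,0],
    [-0.025,0,0,0,0,0],
    [-0.015,0,0,0,0,0],
    [0,0,0,0,0,0]
  ]
}}

```text
time_s: 15.85
tool_pos: [496.8, -327.8, 120.7]
eef_rot: [0.536, 0.462, 0.535, -0.461]
ft_force: [-0.0, -0.6, -2.1]
opening: 17.6
```

```bash
python3 look.py s12 side 220 200 380 340 4; python3 - <<'E'
from h import *
from station import robot
s=robot.state();p=s['tool_pos'];R=RT(s['eef_rot']);print(s['ft_force'],s['moment'],s['opening'])
q=np.array([524.7,-3.4,120.]);
for r in plan(p,R,q,down(-.0796),12): print([float(round(v,3)) for v in r],end=',')
E
```

```text
15.9 [ 496.5 -327.5  119.7] [ 0.04 -0.27 -2.27] [-0.01  0.16 -0.03]
[265.19891016 507.58064888]
[ 0.04285354 -0.26954808 -2.27298753] [-0.01005124  0.16333458 -0.02718879] 17.743099346064902
[-0.0, 0.006, -0.026, -0.112, 0.0, -0.0],[-0.0, 0.009, -0.026, -0.112, 0.0, -0.0],[-0.0, 0.012, -0.024, -0.112, 0.0, -0.0],[-0.0, 0.015, -0.023, -0.112, 0.0, -0.0],[-0.0, 0.017, -0.021, -0.112, 0.0, -0.0],[-0.0, 0.019, -0.019, -0.112, 0.0, -0.0],[-0.0, 0.021, -0.017, -0.112, 0.0, -0.0],[-0.0, 0.023, -0.014, -0.112, 0.0, -0.0],[-0.0, 0.024, -0.012, -0.112, 0.0, -0.0],[-0.0, 0.026, -0.009, -0.112, 0.0, -0.0],[-0.0, 0.026, -0.006, -0.112, 0.0, -0.0],[-0.0, 0.027, -0.003, -0.112, 0.0, -0.0],
```

View pics/s12.png

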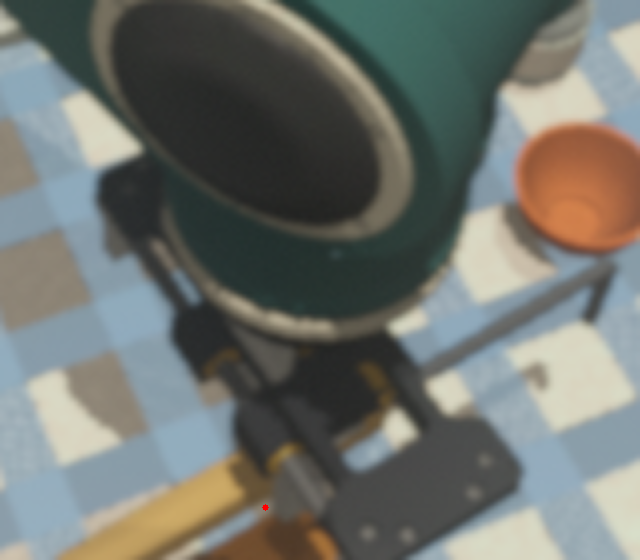

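Request:
{"op": "servo_tool", "data": {
  "rows": [
    [0,0.006,-0.026,-0.112,0,0],
    [0,0.009,-0.026,-0.112,0,0],
    [0,0.012,-0.024,-0.112,0,0],
    [0,0.015,-0.023,-0.112,0,0],
    [0,0.017,-0.021,-0.112,0,0],
    [0,0.019,-0.019,-0.112,0,0]
  ]
}}

```text
time_s: 16.65
tool_pos: [509.3, -164.8, 118.9]
eef_rot: [0.658, 0.258, 0.659, -0.258]
ft_force: [-0.2, -0.4, -1.5]
opening: 17.5
```

Request:
{"op": "servo_tool", "data": {
  "rows": [
    [0,0.021,-0.017,-0.112,0,0],
    [0,0.023,-0.014,-0.112,0,0],
    [0,0.024,-0.012,-0.112,0,0],
    [0,0.026,-0.009,-0.112,0,0],
    [0,0.026,-0.006,-0.112,0,0],
    [0,0.027,-0.003,-0.112,0,0],
    [0,0,0,0,0,0]
  ]
}}

```text
time_s: 17.52
tool_pos: [521.7, -2.3, 118.9]
eef_rot: [0.706, 0.026, 0.707, -0.026]
ft_force: [-1.0, -0.9, -1.8]
opening: 17.9
```

```bash
python3 st.py 524.7 -3.4 36 -.0796; python3 look.py s13 side 110 60 310 230 4; python3 look.py t13 top 120 130 300 260 4
```

```text
17.525 [521.7  -2.3 118.9] zang -0.0739 x [-0.002  0.    -1.   ] F [-1.05 -0.91 -1.81] [-0.13  0.13 -0.06] 17.86650369636878 [-0.55  0.34  0.59  1.94 -0.23  0.93  0.09]
tool shift mm [82.9 -0.9  3.2] rotvec [ 0.0057 -0.0015 -0.0001]
17.575 [521.7  -3.8 119.1] [ 0.01 -0.47 -1.59] [-0.09  0.06  0.02]
[492.31603978 511.27126351]
17.625 [521.8  -4.6 119.3] [ 0.23 -0.37 -1.62] [-0.07  0.1  -0.04]
[552.28723587 329.60111511]
```

View pics/s13.png

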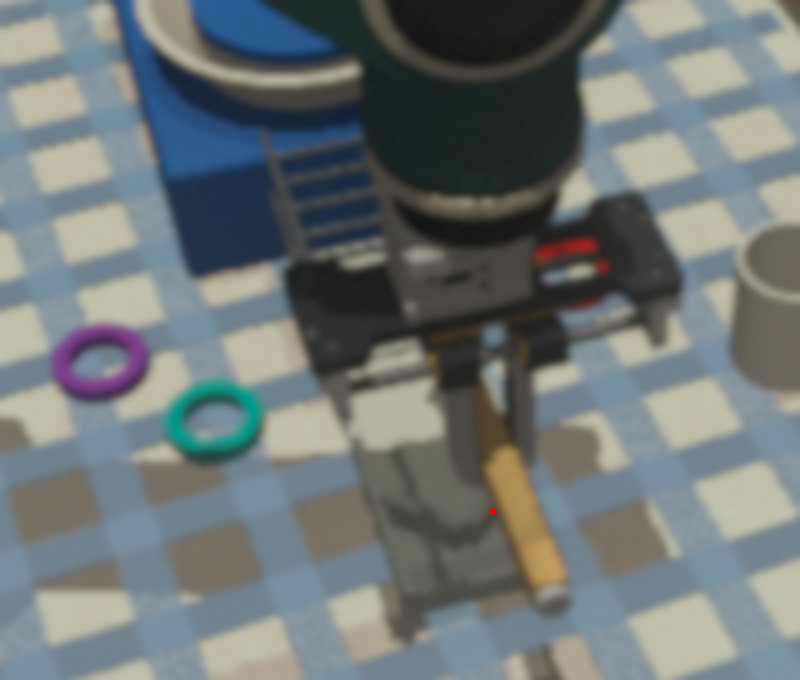

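View pics/t13.png

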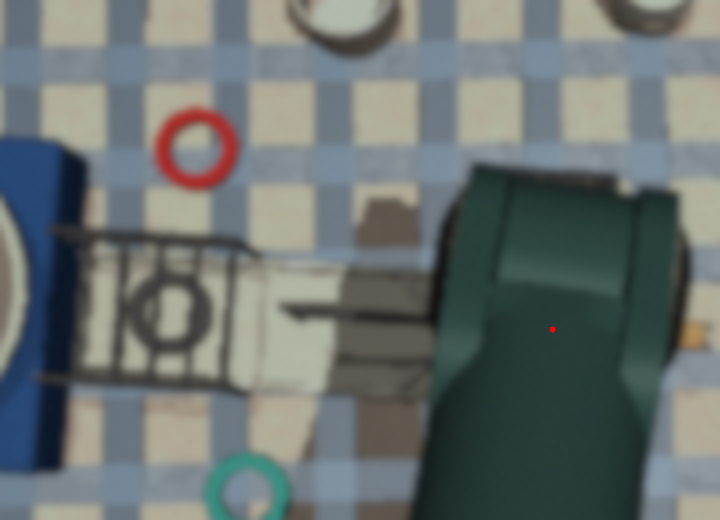

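```bash
python3 - <<'E'
from h import *
a=bp(T,(120+286/4,130+308/4),170);b=bp(T,(120+435/4,130+315/4),170);e=bp(T,(120+706/4,130+335/4),170)
print(a,b,e,"yaw",np.arctan2(*(a-b)[1::-1]),np.arctan2(*(a-e)[1::-1]),np.linalg.norm(a-e))
p=np.array([521.8,-4.6]);y=-.0739+1.5700;print("pred",p+174.5*np.array([np.cos(y),np.sin(y)]))
E
```

```text
[535.47230586 174.01385481 170.        ] [529.41896959  74.36945601 170.        ] [ 513.54563831 -106.72321377  170.        ] yaw 1.510121505134949 1.49285063799465 281.59204609469225
pred [534.82239131 169.41341134]
```

Request:
{"op": "servo_tool", "data": {
  "rows": [
    [0.02,0,0.003,0.005,0,0],
    [0.025,0,0,0,0,0],
    [0.025,0,0,0,0,0],
    [0.013,0,0,0,0,0],
    [0,0,0,0,0,0]
  ]
}}

```text
time_s: 18.25
tool_pos: [524.7, -5.2, 36.4]
eef_rot: [0.706, 0.03, 0.707, -0.03]
ft_force: [-0.3, 0.4, -0.8]
opening: 17.8
```

```bash
cat > tr.py <<'E'
from h import *
from station import robot
ft=[];
s=robot.state();p=s['tool_pos'];R=RT(s['eef_rot']);za=np.arctan2(R[1,2],R[0,2]);yaw=za+1.5700
tip=np.array([p[0]+174.5*np.cos(yaw),p[1]+174.5*np.sin(yaw),p[2]-3])
d=tip[:2]-TP[:2];c,si=np.cos(TP[2]),np.sin(TP[2])
print("t",s['time_s'],"tip z",tip[2].round(1),"trough xy",(c*d[0]+si*d[1]).round(1),(-si*d[0]+c*d[1]).round(1),"yaw err",(yaw-TP[2]).round(4),"F along",(s['ft_force'][:2]@[c,si]).round(2),"F",s['ft_force'].round(2),s['moment'].round(2),s['opening'])
E
python3 tr.py;python3 look.py s14 side 140 80 280 220 4; python3 look.py t14 top 120 150 280 250 4
```

```text
t 18.25 tip z 33.4 trough xy -11.7 -4.0 yaw err -0.005 F along 0.34 F [-0.35  0.37 -0.84] [-0.1   0.01  0.02] 17.753792212733657
18.3 [525.3  -5.   37.2] [ 0.14 -0.27 -0.22] [-0.11 -0.01  0.02]
[384.54309067 522.14331931]
18.35 [525.6  -4.8  37.5] [-0.92  0.48 -1.1 ] [-0.06  0.09  0.03]
[551.32687135 251.4153494 ]
```

View pics/s14.png

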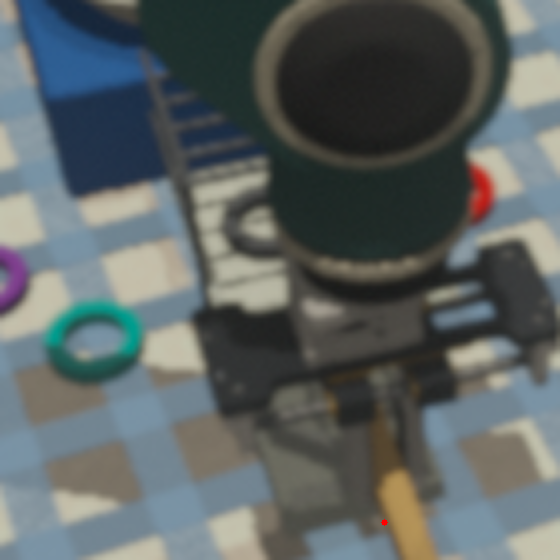

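View pics/t14.png

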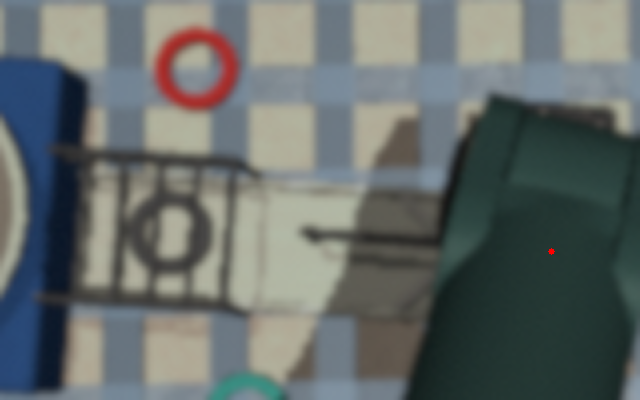

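```bash
python3 - <<'E'
from h import *
c,s=np.cos(TP[2]),np.sin(TP[2])
def tf(a): d=a[:2]-TP[:2]; return (c*d[0]+s*d[1]).round(1),(-s*d[0]+c*d[1]).round(1)
print("elbow end",tf(bp(T,(120+303/4,150+233.5/4),89)),"shaft",tf(bp(T,(120+435/4,150+238/4),89)),"ring",tf(bp(T,(120+171/4,150+232/4),12)))
E
```

```text
elbow end (np.float64(-8.3), np.float64(-1.7)) shaft (np.float64(-102.3), np.float64(-4.8)) ring (np.float64(100.3), np.float64(-1.1))
```

Request:
{"op": "servo_tool", "data": {
  "rows": [
    [0,0.01,0,0,0,0],
    [0,0.02,0,0,0,0],
    [0,0.025,0,0,0,0],
    [0,0.025,0,0,0,0],
    [0,0.02,0,0,0,0],
    [0,0.013,0,0,0,0],
    [0,0,0,0,0,0]
  ]
}}

```text
time_s: 19.23
tool_pos: [534.6, 108.8, 37.0]
eef_rot: [0.707, 0.029, 0.706, -0.029]
ft_force: [-1.1, -0.6, -0.3]
opening: 17.5
```

```bash
python3 tr.py;python3 look.py s15 side 140 80 280 220 4; python3 look.py t15 top 120 160 240 250 6
```

```text
t 19.225 tip z 34.0 trough xy 102.7 -4.3 yaw err -0.0025 F along -0.71 F [-1.09 -0.62 -0.32] [-0.08  0.08 -0.01] 17.508568559584692
19.275 [534.6 107.8  36.9] [ 0.2  -0.58 -1.2 ] [-0.13  0.1  -0.01]
[332.30307147 379.70696544]
19.325 [534.5 107.4  37. ] [ 0.06  0.18 -1.18] [-0.14  0.04  0.01]
[598.94004923 302.07138366]
```

View pics/s15.png

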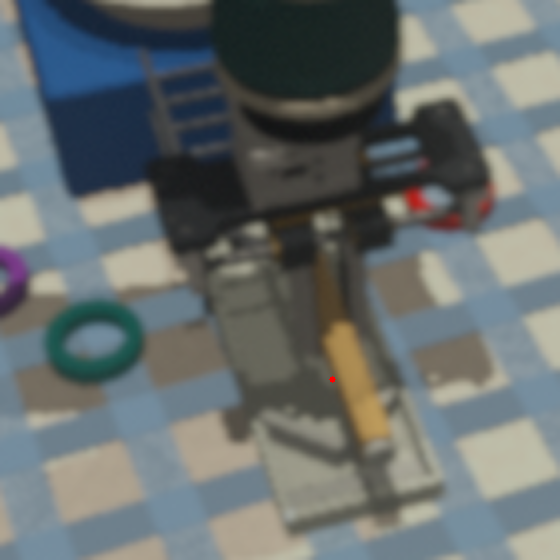

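View pics/t15.png

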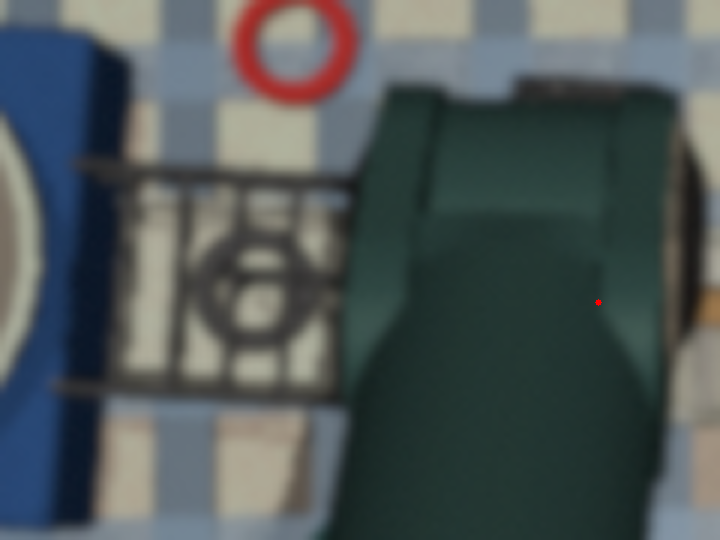

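```bash
python3 - <<'E'
from h import *
c,s=np.cos(TP[2]),np.sin(TP[2])
def tf(a): d=a[:2]-TP[:2]; return (c*d[0]+s*d[1]).round(1),(-s*d[0]+c*d[1]).round(1)
print("elbow end",tf(bp(T,(120+235/6,160+283/6),89)),"ring",tf(bp(T,(120+257/6,160+290/6),12)))
E
python3 - <<'E'
import cv2
a=cv2.imread("pics/t15.png")[180:400,100:380];cv2.imwrite("pics/t15c.png",cv2.resize(a,None,fx=2.7,fy=2.7))
E
```

```text
elbow end (np.float64(95.8), np.float64(1.8)) ring (np.float64(100.0), np.float64(-0.1))
```

View pics/t15c.png

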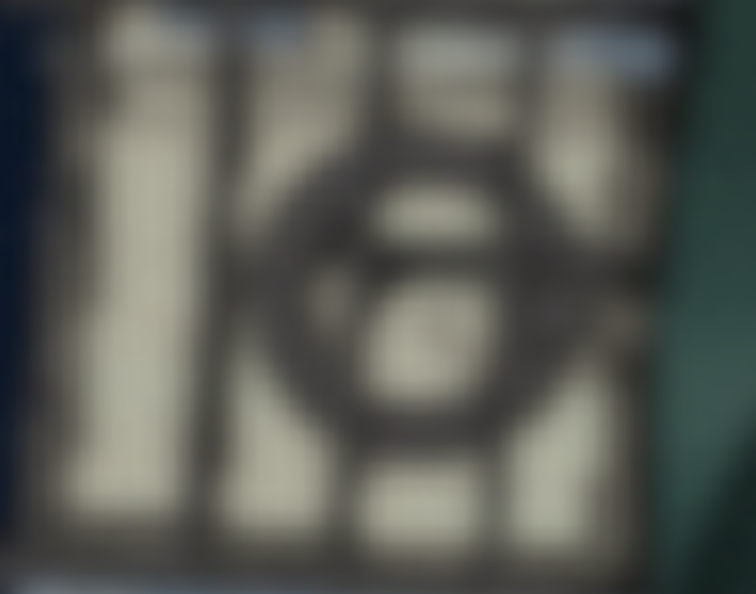

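Request:
{"op": "servo_tool", "data": {
  "rows": [
    [0.008,0,0,0,0,0],
    [0.006,0,0,0,0,0],
    [0.002,0,0,0,0,0],
    [0.002,0,0,0,0,0],
    [0,0,0,0,0,0]
  ]
}}

```text
time_s: 19.95
tool_pos: [534.6, 108.0, 18.9]
eef_rot: [0.706, 0.029, 0.707, -0.029]
ft_force: [0.3, 0.3, -1.4]
opening: 18.0
```

```bash
python3 tr.py
```

```text
t 19.95 tip z 15.9 trough xy 101.9 -4.6 yaw err -0.0037 F along 0.33 F [ 0.27  0.31 -1.36] [-0.11  0.05  0.03] 18.006399294287963
```

Request:
{"op": "servo_tool", "data": {
  "rows": [
    [0.002,0,0,0,0,0],
    [0.002,0,0,0,0,0],
    [0.001,0,0,0,0,0],
    [0,0,0,0,0,0]
  ]
}}

```text
time_s: 20.45
tool_pos: [534.5, 108.1, 13.8]
eef_rot: [0.706, 0.029, 0.707, -0.029]
ft_force: [0.8, 0.2, -1.5]
opening: 17.6
```

Request:
{"op": "servo_tool", "data": {
  "rows": [
    [0.001,0,0,0,0,0],
    [0.001,0,0,0,0,0],
    [0.001,0,0,0,0,0],
    [0,0,0,0,0,0]
  ]
}}

```text
time_s: 20.95
tool_pos: [534.5, 108.1, 10.8]
eef_rot: [0.706, 0.029, 0.707, -0.029]
ft_force: [-0.1, 0.4, -0.8]
opening: 17.6
```

```bash
python3 tr.py;python3 look.py t16 top 120 160 240 250 6
```

```text
t 20.95 tip z 7.8 trough xy 102.0 -4.5 yaw err -0.0037 F along 0.42 F [-0.06  0.43 -0.79] [-0.16  0.06 -0.02] 17.647629146534012
21.0 [534.6 108.1  10.9] [-0.44 -0.41 -1.04] [-0.06  0.06 -0.02]
[601.04204957 305.54184063]
```

View pics/t16.png

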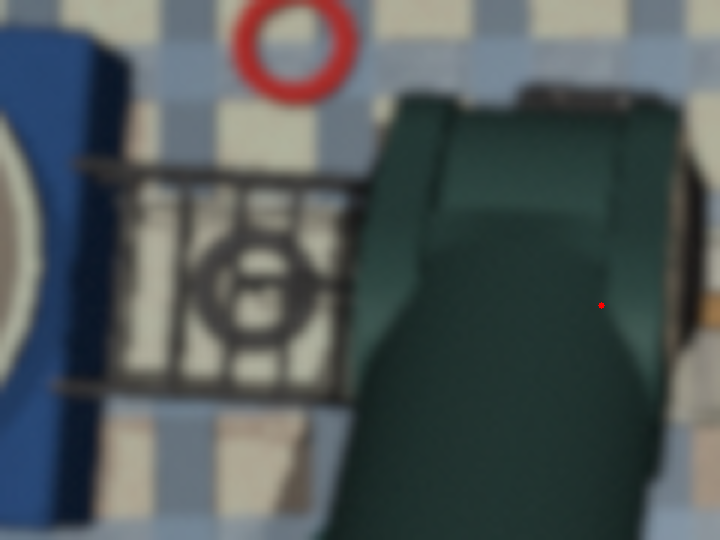

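Hook in the hole with no contact force. Now I'll draw the ring.

Request:
{"op": "servo_tool", "data": {
  "rows": [
    [0,-0.005,0,0,0,0],
    [0,-0.01,0,0,0,0],
    [0,-0.01,0,0,0,0],
    [0,-0.012,0,0,0,0],
    [0,-0.013,0,0,0,0],
    [0,-0.015,0,0,0,0],
    [0,-0.015,0,0,0,0],
    [0,-0.015,0,0,0,0]
  ]
}}

```text
time_s: 22.0
tool_pos: [526.6, 12.3, 10.9]
eef_rot: [0.706, 0.029, 0.706, -0.029]
ft_force: [0.6, 0.5, -0.7]
opening: 17.6
```

Request:
{"op": "servo_tool", "data": {
  "rows": [
    [0,-0.015,0,0,0,0],
    [0,-0.015,0,0,0,0],
    [0,-0.012,0,0,0,0],
    [0,-0.01,0,0,0,0],
    [0,-0.007,0,0,0,0],
    [0,-0.004,0,0,0,0],
    [0,0,0,0,0,0]
  ]
}}

```text
time_s: 22.88
tool_pos: [521.5, -49.5, 10.9]
eef_rot: [0.707, 0.029, 0.706, -0.029]
ft_force: [-0.2, -0.1, -2.4]
opening: 17.7
```

```bash
python3 tr.py;python3 look.py t17 top 150 170 260 250 7;python3 look.py s17 side 140 80 280 220 5;python3 tr.py
```

```text
t 22.875 tip z 7.9 trough xy -56.2 -4.1 yaw err -0.0038 F along -0.14 F [-0.17 -0.12 -2.45] [-0.11  0.09 -0.01] 17.67325379352957
22.925 [521.5 -49.3  10.9] [-0.24 -0.31 -1.64] [-0.11  0.04 -0.05]
[857.71692002 311.7769255 ]
22.975 [521.5 -49.1  10.9] [ 0.44  0.59 -1.94] [-0.13  0.08 -0.03]
[509.64486279 761.86066724]
t 22.975 tip z 7.9 trough xy -55.8 -4.0 yaw err -0.0033 F along 0.63 F [ 0.44  0.59 -1.94] [-0.13  0.08 -0.03] 17.128985536899297
```

View pics/t17.png

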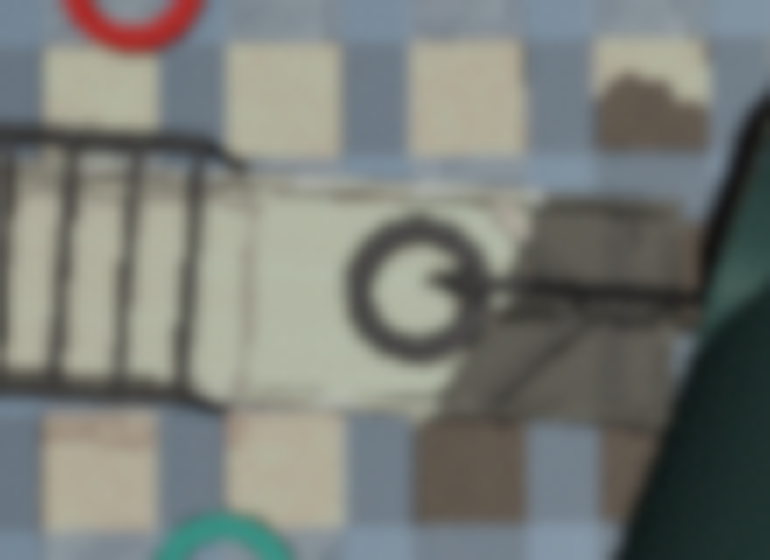

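View pics/s17.png

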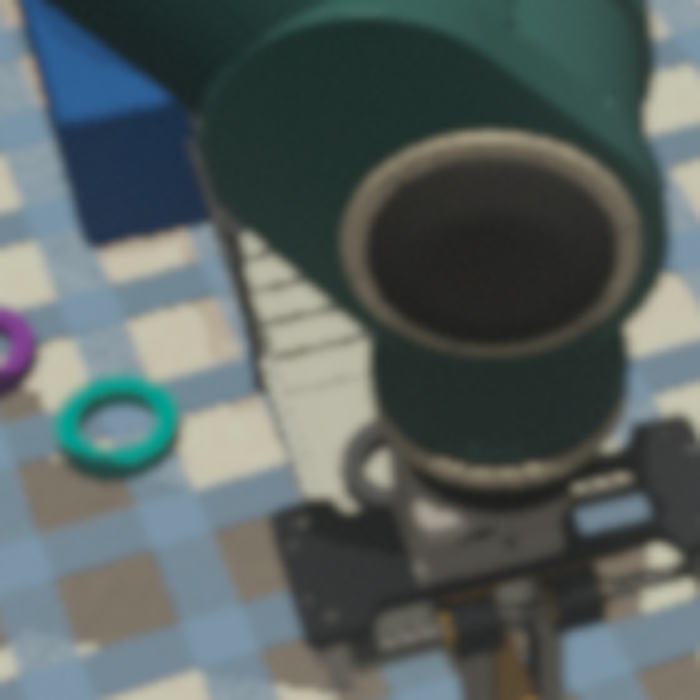

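```bash
python3 - <<'E'
from h import *
c,s=np.cos(TP[2]),np.sin(TP[2])
def tf(a): d=a[:2]-TP[:2]; return (c*d[0]+s*d[1]).round(1),(-s*d[0]+c*d[1]).round(1)
f=lambda x,y:(150+x/7,170+y/7)
print("ring",tf(bp(T,f(418,289),14)),"elbow",tf(bp(T,f(428,281),64)),"shaft",tf(bp(T,f(600,291),62)))
a=cv2.imread("pics/t17.png")
for x in (330,):
    col=a[150:430,x-6:x+6].mean(1).mean(1);print([(150+i*4,int(v)) for i,v in enumerate(col[::4])])
for n,x,y in(("up",330,186),("lo",330,405)): print(n,tf(bp(T,f(x,y),18)))
E
```

```text
ring (np.float64(-41.5), np.float64(-0.5)) elbow (np.float64(-50.1), np.float64(-1.1)) shaft (np.float64(-121.4), np.float64(-1.9))
[(150, 159), (154, 155), (158, 151), (162, 148), (166, 146), (170, 147), (174, 151), (178, 155), (182, 157), (186, 154), (190, 147), (194, 144), (198, 148), (202, 157), (206, 166), (210, 171), (214, 174), (218, 175), (222, 175), (226, 175), (230, 175), (234, 174), (238, 174), (242, 174), (246, 174), (250, 174), (254, 174), (258, 174), (262, 174), (266, 173), (270, 173), (274, 173), (278, 172), (282, 171), (286, 171), (290, 171), (294, 171), (298, 172), (302, 172), (306, 172), (310, 173), (314, 174), (318, 174), (322, 174), (326, 175), (330, 176), (334, 176), (338, 175), (342, 175), (346, 176), (350, 176), (354, 176), (358, 175), (362, 175), (366, 175), (370, 175), (374, 175), (378, 175), (382, 173), (386, 173), (390, 172), (394, 172), (398, 170), (402, 167), (406, 160), (410, 155), (414, 155), (418, 157), (422, 161), (426, 164)]
up (np.float64(-0.8), np.float64(-41.9))
lo (np.float64(-8.3), np.float64(51.5))
```

```bash
python3 - <<'E'
import cv2,numpy as np
a=cv2.imread("pics/t17.png").mean(2)
for x in (290,345,400,430):
    c=a[:,x-6:x+6].mean(1); print(x,"up",[(i,int(c[i])) for i in range(165,225,4)],"lo",[(i,int(c[i])) for i in range(380,436,4)])
E
```

```text
290 up [(165, 144), (169, 141), (173, 143), (177, 148), (181, 150), (185, 149), (189, 147), (193, 148), (197, 154), (201, 162), (205, 168), (209, 172), (213, 174), (217, 175), (221, 175)] lo [(380, 170), (384, 165), (388, 160), (392, 156), (396, 152), (400, 147), (404, 144), (408, 144), (412, 149), (416, 156), (420, 161), (424, 165), (428, 166), (432, 166)]
345 up [(165, 140), (169, 142), (173, 147), (177, 151), (181, 153), (185, 150), (189, 142), (193, 135), (197, 136), (201, 145), (205, 157), (209, 167), (213, 171), (217, 174), (221, 175)] lo [(380, 175), (384, 176), (388, 175), (392, 175), (396, 172), (400, 168), (404, 159), (408, 149), (412, 141), (416, 139), (420, 141), (424, 144), (428, 146), (432, 147)]
400 up [(165, 140), (169, 139), (173, 138), (177, 139), (181, 143), (185, 147), (189, 148), (193, 147), (197, 146), (201, 148), (205, 152), (209, 152), (213, 145), (217, 130), (221, 109)] lo [(380, 175), (384, 172), (388, 165), (392, 156), (396, 148), (400, 146), (404, 144), (408, 141), (412, 135), (416, 129), (420, 126), (424, 123), (428, 122), (432, 121)]
430 up [(165, 149), (169, 148), (173, 150), (177, 153), (181, 159), (185, 163), (189, 164), (193, 160), (197, 154), (201, 150), (205, 148), (209, 143), (213, 133), (217, 117), (221, 99)] lo [(380, 171), (384, 167), (388, 157), (392, 145), (396, 137), (400, 138), (404, 138), (408, 136), (412, 127), (416, 115), (420, 103), (424, 93), (428, 89), (432, 86)]
```

Request:
{"op": "servo_tool", "data": {
  "rows": [
    [0,-0.003,-0.001,0,0,0],
    [0,-0.003,-0.001,0,0,0],
    [0,-0.003,-0.001,0,0,0],
    [0,-0.003,0,0,0,0],
    [0,-0.002,0,0,0,0],
    [0,-0.002,0,0,0,0],
    [0,0,0,0,0,0]
  ]
}}

```text
time_s: 23.85
tool_pos: [517.2, -65.3, 10.9]
eef_rot: [0.707, 0.029, 0.706, -0.029]
ft_force: [0.7, 0.2, -0.8]
opening: 17.6
```

```bash
python3 tr.py;python3 look.py t18 top 150 170 260 250 7;python3 tr.py
```

```text
t 23.85 tip z 7.9 trough xy -72.2 -1.1 yaw err -0.0039 F along 0.3 F [ 0.74  0.25 -0.79] [-0.15 -0.01 -0.02] 17.6160747249608
23.9 [517.2 -65.2  10.9] [-0.1  -0.45 -1.77] [-0.06  0.07 -0.04]
[894.9935342  321.33741764]
t 23.9 tip z 7.9 trough xy -72.2 -1.1 yaw err -0.0039 F along -0.46 F [-0.1  -0.45 -1.77] [-0.06  0.07 -0.04] 17.93651314937633
```

View pics/t18.png

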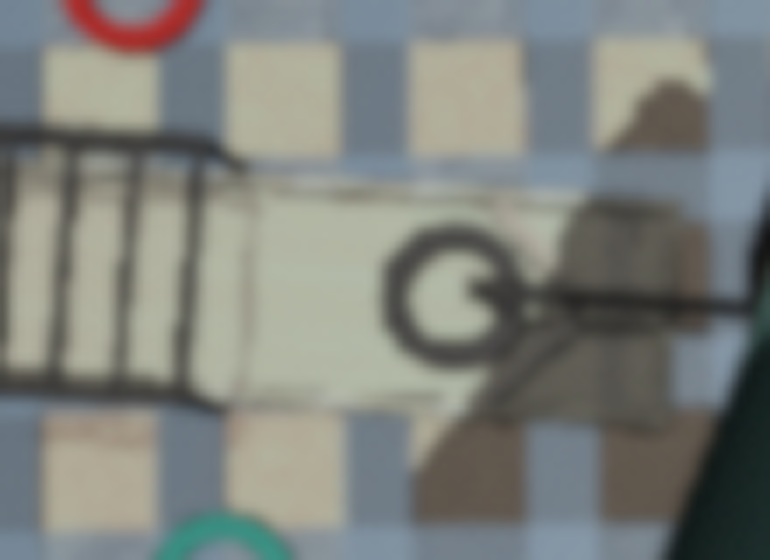

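Request:
{"op": "servo_tool", "data": {
  "rows": [
    [0,-0.001,0,0,0,0],
    [0,-0.001,0,0,0,0],
    [0,-0.001,0,0,0,0],
    [0,-0.001,0,0,0,0],
    [0,-0.001,0,0,0,0]
  ]
}}

```text
time_s: 24.52
tool_pos: [516.7, -70.0, 10.9]
eef_rot: [0.706, 0.029, 0.707, -0.029]
ft_force: [-0.1, 1.7, -2.1]
opening: 17.7
```

Request:
{"op": "servo_tool", "data": {
  "rows": [
    [0,-0.0005,0,0,0,0],
    [0,-0.0005,0,0,0,0],
    [0,-0.0005,0,0,0,0],
    [0,-0.0005,0,0,0,0]
  ]
}}

```text
time_s: 25.02
tool_pos: [516.6, -72.0, 10.9]
eef_rot: [0.706, 0.029, 0.707, -0.029]
ft_force: [-0.7, 2.6, -2.2]
opening: 17.8
```

```bash
python3 tr.py;python3 look.py t19 top 150 170 260 250 7;python3 tr.py
```

```text
t 25.025 tip z 7.9 trough xy -79.0 -1.0 yaw err -0.0037 F along 2.57 F [-0.7   2.63 -2.17] [0.39 0.07 0.01] 17.800392186035747
25.075 [516.6 -72.1  10.9] [ 0.54  2.76 -2.23] [0.45 0.07 0.02]
[910.95136401 322.54819986]
t 25.075 tip z 7.9 trough xy -79.0 -1.0 yaw err -0.0037 F along 2.79 F [ 0.54  2.76 -2.23] [0.45 0.07 0.02] 17.6506778114593
```

View pics/t19.png

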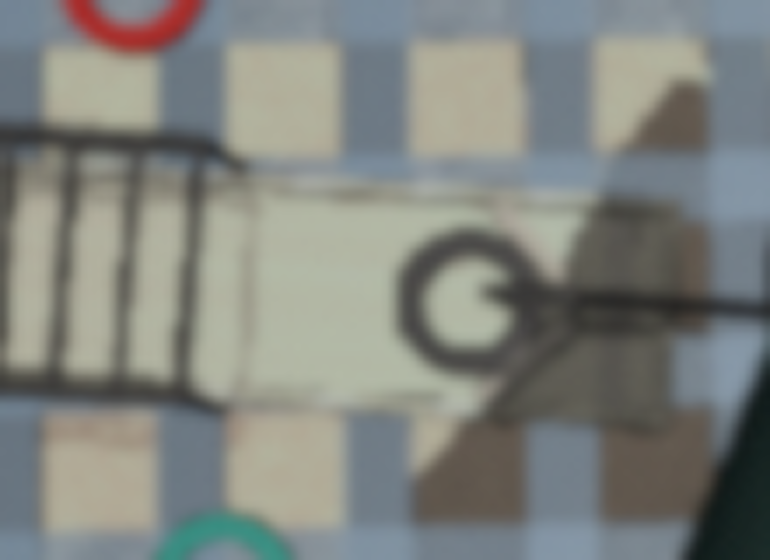

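Request:
{"op": "servo_tool", "data": {
  "rows": [
    [0,-0.0005,0,0,0,0],
    [0,-0.0005,0,0,0,0],
    [0,0,0,0,0,0]
  ]
}}

```text
time_s: 25.45
tool_pos: [516.5, -72.4, 10.8]
eef_rot: [0.706, 0.029, 0.707, -0.029]
ft_force: [0.9, 4.6, -2.4]
opening: 18.1
```

```bash
python3 tr.py;python3 look.py t20 top 150 170 260 250 7;python3 tr.py
```

```text
t 25.45 tip z 7.8 trough xy -79.4 -0.9 yaw err -0.0032 F along 4.68 F [ 0.88  4.63 -2.36] [ 1.32  0.01 -0.01] 18.111198919102037
25.5 [516.5 -72.3  10.8] [ 0.47  6.59 -3.07] [1.33 0.02 0.07]
[911.58176975 322.81820759]
t 25.5 tip z 7.8 trough xy -79.3 -0.8 yaw err -0.0031 F along 6.61 F [ 0.47  6.59 -3.07] [1.33 0.02 0.07] 17.79169793736912
```

View pics/t20.png

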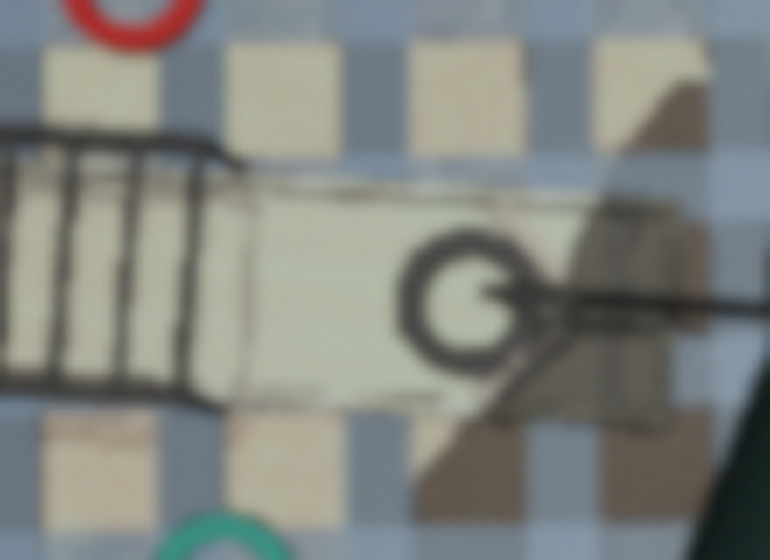

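Request:
{"op": "servo_tool", "data": {
  "rows": [
    [0,0,0,0,0,0],
    [0,0,0,0,0,0],
    [0,0,0,0,0,0]
  ]
}}

```text
time_s: 25.88
tool_pos: [516.5, -72.3, 10.8]
eef_rot: [0.706, 0.029, 0.707, -0.029]
ft_force: [0.4, 6.6, -2.5]
opening: 18.0
```

Request:
{"op": "servo_tool", "data": {
  "rows": [
    [0,0,0,0,0,0],
    [0,0,0,0,0,0]
  ]
}}

```text
time_s: 26.12
tool_pos: [516.5, -72.3, 10.8]
eef_rot: [0.706, 0.029, 0.707, -0.029]
ft_force: [0.3, 5.4, -3.7]
opening: 17.8
```

```bash
python3 tr.py
```

```text
t 26.125 tip z 7.8 trough xy -79.3 -0.8 yaw err -0.0032 F along 5.45 F [ 0.33  5.44 -3.71] [ 1.3  -0.07 -0.  ] 17.77366546868661
```

Request:
{"op": "servo_tool", "data": {
  "rows": [
    [0,0.001,0,0,0,0],
    [0,0.003,0,0,0,0],
    [0,0.004,0,0,0,0],
    [0,0.004,0,0,0,0],
    [0,0,0,0,0,0]
  ]
}}

```text
time_s: 26.75
tool_pos: [517.6, -60.7, 10.9]
eef_rot: [0.707, 0.029, 0.706, -0.029]
ft_force: [0.8, -0.7, -1.0]
opening: 18.1
```

```bash
python3 tr.py;python3 look.py t21 top 150 170 260 250 7;python3 tr.py
```

```text
t 26.75 tip z 7.9 trough xy -67.6 -1.0 yaw err -0.0032 F along -0.58 F [ 0.82 -0.65 -1.  ] [-0.1   0.08  0.06] 18.077158576750257
26.8 [517.5 -60.9  10.9] [-0.07  0.56 -1.77] [-0.09  0.08 -0.  ]
[885.04746926 320.74222118]
t 26.8 tip z 7.9 trough xy -67.9 -1.0 yaw err -0.0035 F along 0.55 F [-0.07  0.56 -1.77] [-0.09  0.08 -0.  ] 17.824177973084062
```

View pics/t21.png

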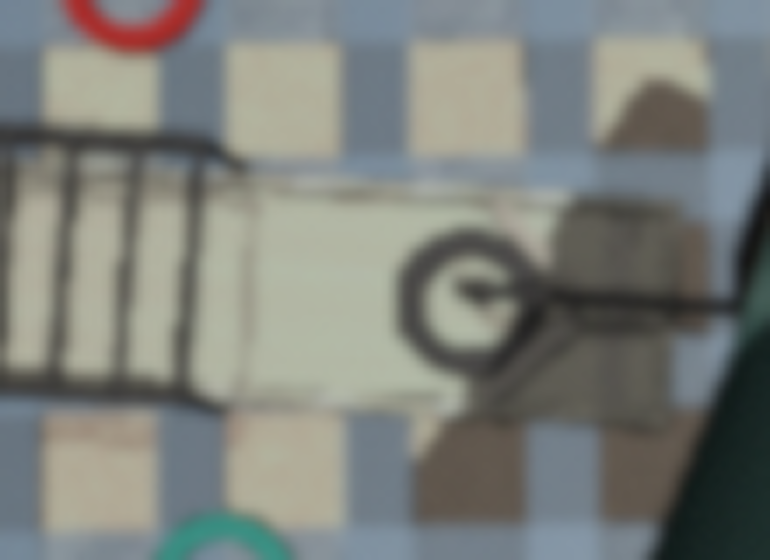

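Request:
{"op": "servo_tool", "data": {
  "rows": [
    [-0.004,0,0,0,0,0],
    [-0.008,0,0,0,0,0],
    [-0.015,0,0,0,0,0],
    [-0.025,0,0,0,0,0],
    [-0.03,0,0,0,0,0],
    [-0.02,0,0,0,0,0],
    [-0.008,0,0,0,0,0],
    [0,0,0,0,0,0]
  ]
}}

```text
time_s: 27.8
tool_pos: [517.7, -60.9, 121.3]
eef_rot: [0.707, 0.029, 0.706, -0.029]
ft_force: [-0.6, 0.7, -1.5]
opening: 17.7
```

```bash
python3 tr.py;python3 look.py t22 top 150 170 260 250 7; python3 - <<'E'
from h import *
from station import robot
s=robot.state();p=s['tool_pos'];R=RT(s['eef_rot'])
q=np.array([496.5,-327.7,120.]);
for r in plan(p,R,q,down(-1.422),12): print([float(round(v,3)) for v in r],end=',')
E
```

```text
t 27.8 tip z 118.3 trough xy -67.9 -1.2 yaw err -0.0035 F along 0.64 F [-0.63  0.69 -1.49] [-0.1   0.06 -0.03] 17.705207490764316
27.85 [517.3 -60.9 120.7] [ 0.07  0.07 -1.38] [-0.09  0.05  0.01]
[898.70147584 305.80673614]
[0.0, -0.022, 0.0, 0.112, -0.0, 0.0],[0.0, -0.022, 0.003, 0.112, -0.0, 0.0],[0.0, -0.022, 0.005, 0.112, -0.0, 0.0],[0.0, -0.021, 0.007, 0.112, -0.0, 0.0],[0.0, -0.02, 0.01, 0.112, -0.0, 0.0],[0.0, -0.019, 0.012, 0.112, -0.0, 0.0],[0.0, -0.017, 0.014, 0.112, -0.0, 0.0],[0.0, -0.016, 0.016, 0.112, -0.0, 0.0],[0.0, -0.014, 0.017, 0.112, -0.0, 0.0],[0.0, -0.012, 0.019, 0.112, -0.0, 0.0],[0.0, -0.01, 0.02, 0.112, -0.0, 0.0],[0.0, -0.007, 0.021, 0.112, -0.0, 0.0],
```

View pics/t22.png

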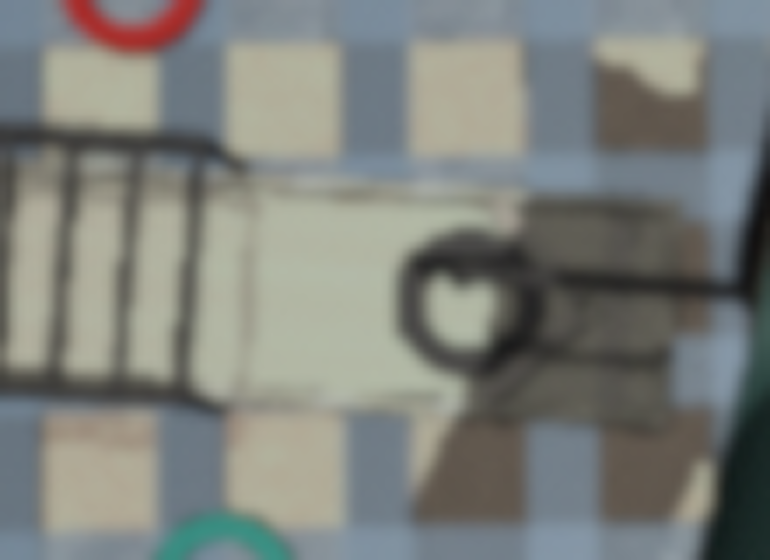

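Ring still at (470,301), with the hook out. I'll swing the rod back to its rests.

Request:
{"op": "servo_tool", "data": {
  "rows": [
    [0,-0.022,0,0.112,0,0],
    [0,-0.022,0.003,0.112,0,0],
    [0,-0.022,0.005,0.112,0,0],
    [0,-0.021,0.007,0.112,0,0],
    [0,-0.02,0.01,0.112,0,0],
    [0,-0.019,0.012,0.112,0,0]
  ]
}}

```text
time_s: 28.6
tool_pos: [506.4, -195.0, 120.1]
eef_rot: [0.656, 0.262, 0.657, -0.262]
ft_force: [-0.5, -0.1, -1.4]
opening: 18.0
```

Request:
{"op": "servo_tool", "data": {
  "rows": [
    [0,-0.017,0.014,0.112,0,0],
    [0,-0.016,0.016,0.112,0,0],
    [0,-0.014,0.017,0.112,0,0],
    [0,-0.012,0.019,0.112,0,0],
    [0,-0.01,0.02,0.112,0,0],
    [0,-0.007,0.021,0.112,0,0],
    [0,0,0,0,0,0],
    [0,0,0,0,0,0]
  ]
}}

```text
time_s: 29.6
tool_pos: [495.9, -326.9, 120.2]
eef_rot: [0.535, 0.462, 0.535, -0.462]
ft_force: [0.2, -0.1, -1.4]
opening: 17.9
```

```bash
python3 st.py 496.5 -327.7 40 -1.422; python3 look.py s23 side 200 200 380 350 4;python3 look.py t23 top 150 150 280 260 5
```

```text
29.6 [ 495.9 -326.9  120.2] zang -1.4252 x [-0.001  0.    -1.   ] F [ 0.18 -0.13 -1.35] [ 0.03  0.17 -0.02] 17.908754505232956 [-0.13  0.57  0.91  1.77 -0.51  1.06 -0.46]
tool shift mm [80.2  0.5  0.9] rotvec [-0.0032 -0.0006  0.001 ]
29.65 [ 496.1 -326.7  120.4] [ 0.03  0.84 -0.62] [-0.    0.16 -0.04]
[343.6571818  505.56998166]
29.7 [ 496.3 -326.6  120.6] [-0.23 -0.45 -1.57] [-0.02  0.2   0.02]
[1120.82168218  349.78444423]
```

View pics/s23.png

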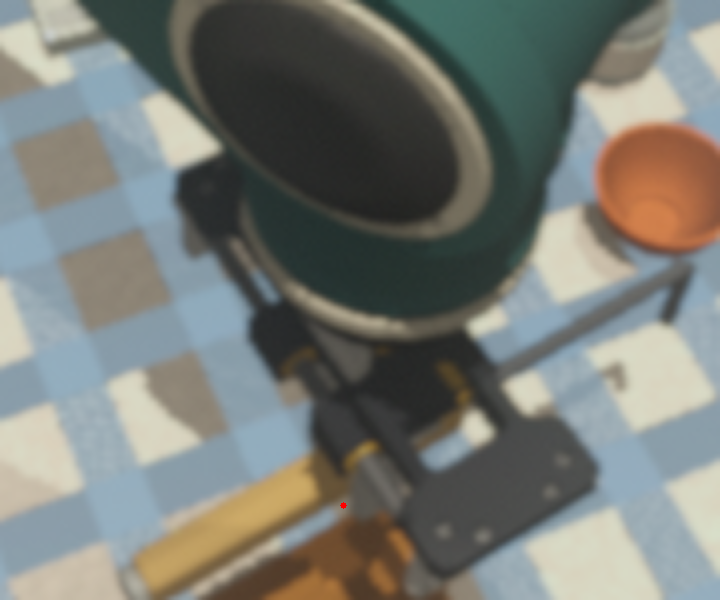

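View pics/t23.png

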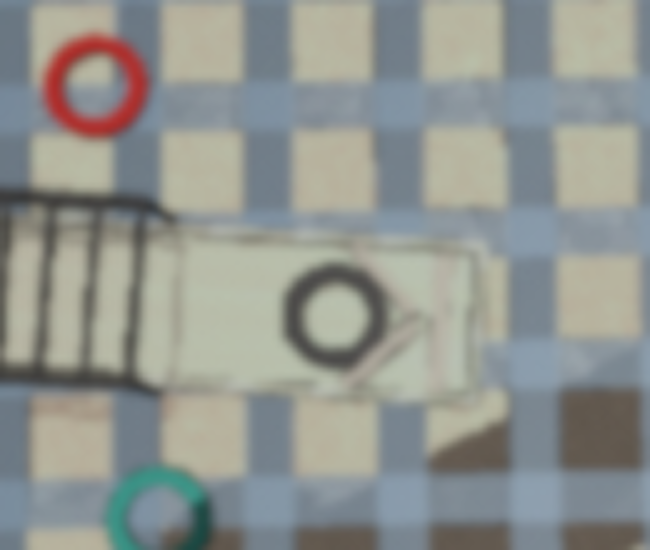

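Request:
{"op": "servo_tool", "data": {
  "rows": [
    [0.015,0,0.001,-0.003,0,0],
    [0.025,0,0,0,0,0],
    [0.025,0,0,0,0,0],
    [0.015,0,0,0,0,0],
    [0,0,0,0,0,0]
  ]
}}

```text
time_s: 30.32
tool_pos: [495.7, -328.2, 40.0]
eef_rot: [0.535, 0.462, 0.536, -0.462]
ft_force: [-0.3, 0.4, -0.9]
opening: 18.1
```

```bash
python3 st.py 496.5 -327.7 15 -1.422
```

```text
30.325 [ 495.7 -328.2   40. ] zang -1.4239 x [-0.001  0.    -1.   ] F [-0.33  0.35 -0.9 ] [-0.01  0.14 -0.01] 18.08295858530309 [-0.06  0.67  0.82  1.82 -0.61  0.93 -0.39]
tool shift mm [25.   0.9 -0.4] rotvec [-0.0019 -0.0007  0.0014]
```

Request:
{"op": "servo_tool", "data": {
  "rows": [
    [0.01,0,0,-0.002,0,0],
    [0.008,0,0,0,0,0],
    [0.003,0,0,0,0,0],
    [0.002,0,0,0,0,0],
    [0.001,0,0,0,0,0],
    [0,0,0,0,0,0]
  ]
}}

```text
time_s: 31.08
tool_pos: [496.3, -328.6, 17.0]
eef_rot: [0.536, 0.461, 0.536, -0.461]
ft_force: [-0.1, 0.0, -1.3]
opening: 17.8
```

```bash
python3 st.py
```

```text
31.075 [ 496.3 -328.6   17. ] zang -1.422 x [ 0. -0. -1.] F [-0.08  0.05 -1.35] [-0.07  0.12 -0.01] 17.83019006243077 [-0.04  0.7   0.79  1.83 -0.63  0.89 -0.37]
```

Request:
{"op": "servo_tool", "data": {
  "rows": [
    [0.001,0,0,0,0,0],
    [0.0005,0,0,0,0,0],
    [0,0,0,0,0,0]
  ]
}}

```text
time_s: 31.45
tool_pos: [496.3, -328.5, 15.4]
eef_rot: [0.536, 0.461, 0.536, -0.461]
ft_force: [0.2, 1.0, -2.0]
opening: 17.8
```

Request:
{"op": "servo_tool", "data": {
  "rows": [
    [0.0005,0,0,0,0,0],
    [0,0,0,0,0,0]
  ]
}}

```text
time_s: 31.7
tool_pos: [496.3, -328.5, 15.0]
eef_rot: [0.536, 0.461, 0.536, -0.461]
ft_force: [0.1, -0.4, -1.1]
opening: 17.5
```

Request:
{"op": "servo_tool", "data": {
  "rows": [
    [0.0005,0,0,0,0,0],
    [0,0,0,0,0,0]
  ]
}}

```text
time_s: 31.95
tool_pos: [496.3, -328.6, 14.9]
eef_rot: [0.536, 0.462, 0.536, -0.461]
ft_force: [-3.1, 2.4, 9.0]
opening: 17.8
```

Request:
{"op": "servo_tool", "data": {
  "rows": [
    [0.0005,0,0,0,0,0],
    [0,0,0,0,0,0]
  ]
}}

```text
time_s: 32.2
tool_pos: [496.4, -328.5, 14.8]
eef_rot: [0.536, 0.462, 0.536, -0.461]
ft_force: [-4.5, 5.2, 18.1]
opening: 17.8
```

Contact with the rests. I'll back off slightly and release.

Request:
{"op": "servo_tool", "data": {
  "rows": [
    [-0.0008,0,0,0,0,0],
    [0,0,0,0,0,0]
  ]
}}

```text
time_s: 32.45
tool_pos: [496.3, -328.6, 14.9]
eef_rot: [0.536, 0.461, 0.536, -0.461]
ft_force: [-0.7, 2.2, 4.9]
opening: 18.0
```

Request:
{"op": "servo_tool", "data": {
  "rows": [
    [0,0,0,0,0,0],
    [0,0,0,0,0,0],
    [0,0,0,0,0,0],
    [0,0,0,0,0,0],
    [0,0,0,0,0,0],
    [0,0,0,0,0,0],
    [0,0,0,0,0,0]
  ],
  "fingers": 0
}}

```text
time_s: 33.33
tool_pos: [496.2, -328.5, 14.7]
eef_rot: [0.536, 0.461, 0.536, -0.461]
ft_force: [-0.8, 1.2, -0.5]
opening: 84.4
```

Request:
{"op": "servo_tool", "data": {
  "rows": [
    [-0.01,0,0,0,0,0],
    [-0.025,0,0,0,0,0],
    [-0.04,0,0,0,0,0],
    [-0.05,0,0,0,0,0],
    [-0.04,0,0,0,0,0],
    [0,-0.04,0,0,0,0],
    [0,-0.05,0,0,0,0],
    [0,-0.05,0,0,0,0]
  ]
}}

```text
time_s: 34.33
tool_pos: [356.2, -349.5, 180.2]
eef_rot: [0.536, 0.462, 0.536, -0.461]
ft_force: [-0.5, -2.1, 0.7]
opening: 94.0
```

```bash
python3 st.py
```

```text
34.325 [ 356.2 -349.5  180.2] zang -1.4222 x [ 0.001 -0.    -1.   ] F [-0.46 -2.09  0.68] [-0.03  0.15  0.01] 94.0143212958582 [-0.18  0.31  1.07  1.94 -0.31  1.07 -0.4 ]
```

Request:
{"op": "servo_tool", "data": {
  "rows": [
    [0,0,-0.03,0,0,0],
    [0,0,-0.05,0,0,0],
    [0,0,-0.06,0,0,0],
    [0,0,-0.06,0,0,0],
    [0,0,-0.04,0,0,0],
    [0,0,0,0,0,0]
  ]
}}

```text
time_s: 35.08
tool_pos: [327.5, -141.4, 182.0]
eef_rot: [0.534, 0.462, 0.538, -0.46]
ft_force: [0.1, -0.4, 0.4]
opening: 93.8
```

```bash
python3 st.py; python3 look.py t24 top 320 140 420 270 5; python3 look.py t25 top 150 150 280 260 5; python3 look.py s24 side 200 150 400 384 3
```

```text
35.075 [ 327.5 -141.4  182. ] zang -1.421 x [-0.004  0.006 -1.   ] F [ 0.1  -0.42  0.4 ] [-0.06  0.14  0.  ] 93.82130698729725 [-0.71 -0.23  0.92  2.22  0.2   1.07 -1.31]
35.125 [ 327.8 -142.9  182. ] [-0.24 -0.34  0.54] [-0.04  0.17 -0.01]
[-37.65027159 722.39073987]
35.175 [ 327.8 -143.8  182. ] [0.58 0.09 0.02] [-0.06  0.17 -0.04]
[814.07705465 672.3382863 ]
35.225 [ 327.7 -144.2  181.9] [ 0.32 -0.8   0.4 ] [-0.07  0.15  0.01]
[-131.00610322  315.45250289]
```

View pics/t24.png

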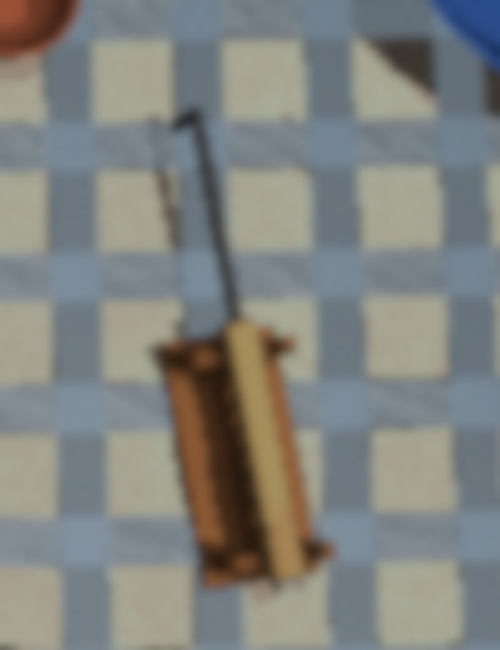

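View pics/s24.png

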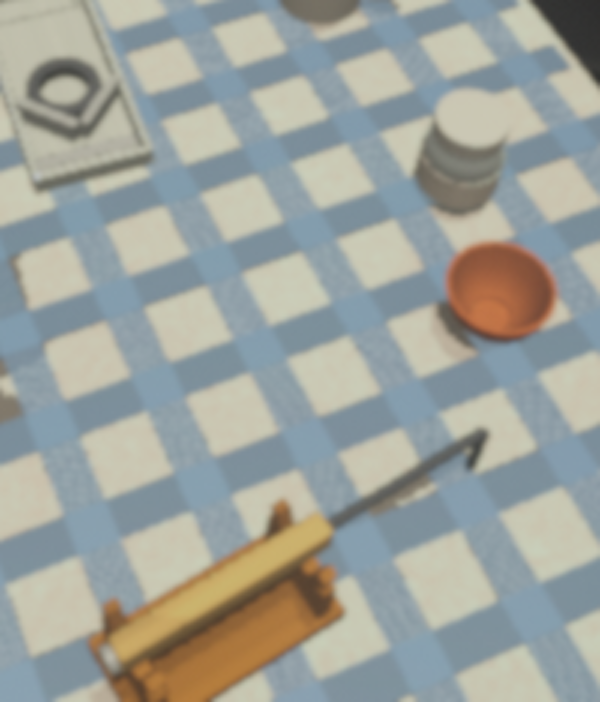

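View pics/t25.png

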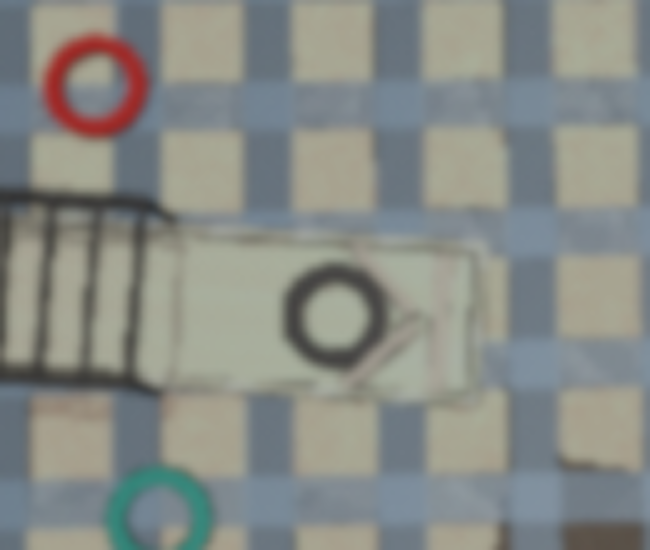

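```bash
python3 -c "
from station import robot
print(robot.job_done())"
```

```text
the job is handed in; nothing more can be done
None
```

The ring is home in the V stop and the rod is back on its rests. I handed the job in at about 35 s of the 58 s allowed; no verdict came back.

**What I did:** I gripped the rod on its handle, passed the hook under the guard into the steel ring's hole, and drew the ring along until it stopped against the V. I held it there for about 0.6 s with a steady pull of 5 to 6.6 N. Sideways force stayed under 1 N, which fits contact on both faces. Then I lifted the hook out and laid the rod back.

**Last checks:**
- **Ring:** in the last pictures it lies in the V, touching both faces, and it did not move when the hook came out.
- **Rod:** it looks as it did at the start, lying between the prongs with the hook forward.
- **Bystanders:** jar and bowl look undisturbed. I did not check the mug closely at the end.
- **Gripper:** open and clear of everything.

**What failed or disagreed:**
- **First grasp closed on nothing:** the fingertips really end about 33 mm higher than the reported tool position. To confirm this I lowered the closed fingers onto the bench, which gave a brief 60 N reading, and corrected for it from then on.
- **Trough centre line:** my first camera fit was a few millimetres off to one side, so I shifted the hook 3 mm sideways before the final pull.
- **Setting the rod down:** I pressed briefly on the rests with about 18 N, then backed off before opening the gripper.

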